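Jack up the front of the bread showcase

TASK

The front of the glass bread showcase must be raised off its feet for levelling. First stand the jam jar that blocks the way to the ring-marked lift tab upright on the empty wooden board; then set the small lever jack flat on the counter with its saddle centred under that tab and pump its handle: one full trial stroke down, let it come right up again, then press it fully down. Finish while still holding the handle down, so that the jack alone keeps the showcase raised; leave everything else on the counter where it is.

Things in the scene. Friction and masses are not known exactly. Their poses are not given: they have to be found in the camera images.
- jar: closed round jam jar with steel cap and paper label, 58 mm in diameter, 85 mm tall, 0.25 kg, standing in front of the lift tab. Origin: centre of its underside, z up.
- board: empty square wooden board fixed on the counter, 120 x 120 mm, 15 mm thick (top 15 mm above the counter). Origin: centre of its underside, on the counter.
- showcase: glass bread case, steel floor, four feet, hinged at the back to a fixed rail; top 186 mm up. Origin: on the counter straight below the lift pad; x points into the case: front glass at x = 40 mm, hinge axis (along y) at x = 360 mm, 50 mm up; case spans y = -160 to 200 mm. Front has the lift tab at y = 0 and, at y = 130 mm, a plain tab 26 mm wide, not for lifting. 14 to 20 N lift it at the pad.
- lift_pad (a point): centre of the underside of the round steel pad (34 mm in diameter) under the lift tab; 68 mm above the counter at rest, rises with the case. Lift tab: steel plate 56 mm wide, 6 mm thick, its top 80 mm above the counter with a dark ring mark right over the pad; the tab runs from the front glass to 30 mm in front of the pad.
- case (a joint): tilt of the showcase about its back hinge, 0 = standing on its feet, grows as the front is raised (rad); 0.03 is about 11 mm of lift at the pad.
- jack: loose lever jack, 0.75 kg, resting flat. Origin: on its underside, middle of the width; x to the nose (saddle end), z up. Base plate 84 mm wide (y), 12 mm thick, x = -150 to 125 mm. Saddle at x = 100 mm. Grey body block to carry it by: centre x = 20 mm, 40 mm long (x), 34 mm wide (y), from 12 to 67 mm high. The handle runs back from the block, over the base plate.
- saddle_top (a point): centre of the jack's saddle: flat steel disc 42 mm in diameter, top face 60 mm above the base's underside with the handle up (8 mm below the lift pad); it rises straight by 20 mm when the handle goes fully down.
- jack_handle (a joint): angle of the jack's handle: 0 = up (sprung, where it rests), 0.40 rad = fully down, level, at its stop. It springs up when let go, the saddle sinking with it: 50 mm of saddle rise per rad. Pivot at jack x = 20 mm, 50 mm up, axis along y.
- paddle (a point): middle of the top of the flat rubber press plate (52 x 46 mm, 8 mm thick) at the handle's free end. Handle up: at jack x = -119 mm, 122 mm up, tilted 0.4 rad (free end higher); fully down: at jack x = -136 mm, 62 mm up, level. Pressing takes 2 to 4 N unloaded, 7 to 11 N with the showcase on the saddle.
- mug: white mug, 72 mm in diameter, 85 mm tall, a bystander. Origin: centre of its underside.
- shaker: glass sugar shaker, 52 mm in diameter, 120 mm tall, a bystander. Origin: centre of its underside.
- roll: round bread roll, 88 mm in diameter, 55 mm high, a bystander. Origin: centre of its underside.
- loaf: oblong brown loaf, about 200 x 85 x 80 mm, a bystander. Origin: centre of its underside.
- bowl: white bowl, 100 mm in diameter, 45 mm high, a bystander. Origin: centre of its underside.
- spatula: long spatula with wooden handle, 280 mm, a bystander. Lies along its x.

How it is judged:
On the way, in this order (a step that is already met when the one before it is completed fails the run):
1. the jar stands upright on the wooden board, let go (horizontal distance between jar and board below 0.05 m and z of jar in the frame of board between 0.011 and 0.019 m and angle between jar's own z axis and vertical below 0.1 rad and contact force between jar and the fingers below 0.2 N), for 0.2 s.
2. the jack stands flat with its saddle centred under the lift pad, handle up (horizontal distance between saddle_top and lift_pad below 0.012 m and angle between jack's own z axis and vertical below 0.06 rad and height (world z) of jack below 0.004 m and value of joint jack_handle below 0.08 rad), for 0.2 s.
3. trial stroke: handle fully down, showcase raised on the saddle (value of joint jack_handle above 0.34 rad and height (world z) of lift_pad above 0.075 m and horizontal distance between saddle_top and lift_pad below 0.012 m and angle between jack's own z axis and vertical below 0.06 rad), for 0.1 s.
4. handle let right up, showcase back on its feet (value of joint jack_handle below 0.08 rad and height (world z) of lift_pad below 0.07 m), for 0.1 s.
At the end, for the whole second after the job is handed in: Robot holds the handle down (over 0.34 rad, over 2 N); lift pad over 75 mm up, carried by the jack alone (over 5 N, robot off the showcase); saddle within 12 mm of the pad's centre; jack flat and still; jar upright, let go, within 50 mm of the board's middle, not touching the jack (all of step 1 and all of step 3 and contact force between jack and showcase above 5 N and contact force between any of the fingers, the arm and jack above 2 N and contact force between each of the arm, the fingers and showcase below 0.5 N and contact force between jar and jack below 0.2 N and linear speed of jack below 0.02 m/s); the arm keeps its last pose, push and grip.
It fails at once if the jar is tipped over (angle between jar's own z axis and vertical above 0.8 rad).
It fails at once if a bystander is moved more than 30 mm (distance of any of mug, shaker, roll, loaf, bowl, spatula from where it was at the start of the episode above 0.03 m).
It also fails if it takes over 67 s, if anything falls off the work surface, if the arm or the gripper's body presses on something with over 40 N, if the wrist force passes 120 N, or if a joint passes its speed limit or range.

ROBOT

A 6-joint arm with a two-finger parallel gripper is mounted at the origin on the work surface. World frame = base frame: x ahead of the robot, y to its left, z up, the work surface at z = 0. Lengths are in m, angles in rad, forces in N, time in s.
With the tool pointing down it reaches from about 0.275 to 0.85 m from the base axis. Payload 19 kg.
Tool frame: the origin (TCP) lies at the very end of the fingers, on their centre line; the grasp point (between the pads) lies env.grip_point_offset behind it (env.grip_point_offset is the distance from the TCP to the grasp point, in m); z points along the fingers, y is the direction in which the jaws open and shut (so a half turn about z gives the same grasp; the last joint's range is limited). The gripper opens to 85 mm and grips with 20 to 120 N. Pads are 22 mm wide; open, the fingers measure 114 mm over their backs; the gripper's body (76 mm by 85 mm) begins 54 mm behind the grasp point. The pads swing forward as they close: fully open they stand 13 mm farther back than shut.
Start: joints at [1.12, 0.15, 1.437, -0, 1.554, -0.134], TCP at [0.179, 0.546, 0.231] pointing down, gripper open.
Joint ranges: [-2.8, 2.8], [-0.68, 2.1], [0.12, 2.68], [-1.39, 4.53], [0.16, 2.79], [-2.81, 2.81]. Speed limits (rad/s): [1.89, 1.89, 2.22, 3.01, 3.01, 3.01].

INTERFACE

Orientations are given as a rotation vector (axis times angle).
In Python, from bench import env, read_camera, get_calibration gives the robot as it stands.
- The arm moves only by the shell command python3 -m handwheel 'ROWS' [FORCE]. ROWS is text: rows parted by semicolons, each of 5 numbers parted by spaces: the opening, from 0 (shut) to 1 (fully open), then the shift along the tool's x, y, z in units of 30 mm (1.0 is 30 mm), then the turn about the tool's z in units of 5 degrees (1.0 is 5 degrees). A call has 1 to 5 rows; each row is the pose to reach, as a shift and turn from the pose commanded when the call began, along the tool's axes at that moment; what a row does not reach only later rows make up. A row lasts 1/12 s, in which the tool goes at most 41.7 mm and 7.16 degrees, less where a joint would pass 70% of its speed; a pose out of reach is approached as far as the arm can. A call with a gripper value outside its range is refused whole. The fingers move at their own pace and stop on an object; FORCE is the grip in N (left out, the last holds). Time passes only in rows, so rows that repeat a pose let the fingers close. It gives the time, the measured TCP pose, the force and the opening at its end, in the units of the state.
- env.observe(): the state, without advancing time (a new reading comes with each control period).
- read_camera(name): name is "scene" or "side" or "wrist"; returns (picture, depth): 480x640x3 uint8, red, green, blue; 480x640 float32, m along the optical axis (not along the pixel's ray), 0 where there is no reading.
- get_calibration(name): a dict with "intrinsics" (3x3 intrinsics, pixels), "view" (4x4, takes a point from world to camera coordinates). Camera axes: x right, y down, z forward; pixel columns grow to the right and rows downward; lengths in m; the calibration is good to about 2 mm. A picture is of the moment at which its call begins: read the wrist's pose just before it. get_calibration takes no time and is no camera call; for the wrist camera it gives the pose at the moment of the call.
- env.job_done(): hands the job in, once; it reports no verdict.
The state is a dict: "clock": time; "q": joint angles; "dq": joint speeds; "joint_torque": joint torques, N m; "eef_pos": TCP position; "ee_rot": TCP orientation; "ft_force": force on the tool from outside, world axes, zero at the start; "torque": the same for the moment, N m; "width": finger opening in m.
Only numpy, scipy, OpenCV 4.12 (cv2) and the standard library are available. Lean on these libraries where they do the work, as an engineer would, in place of code of your own. Each camera call takes 0.05 s, during which the arm holds its last target.

## Working session

There is one attempt and no reset: what is moved stays moved. The work goes in short steps, Python scripts to look and compute and a shell command to move; the robot and the scene stay as the last step left them, time stands still between calls to the robot, and variables do not carry over. Pictures are saved under pics/ and viewed, and the job is handed in when it is done.

```bash
ls; mkdir -p pics
python3 - <<'E'
from bench import env, read_camera, get_calibration
import cv2,numpy as np
print(env.observe(), env.grip_point_offset)
for n in ["scene","side","wrist"]:
    c=get_calibration(n); p,d=read_camera(n)
    cv2.imwrite(f"pics/{n}0.png",p[:,:,::-1]); np.savez(f"pics/{n}0.npz",p=p,d=d,K=c["intrinsics"],V=c["view"])
    print(n,np.round(c["intrinsics"],1).tolist(),np.round(c["view"],3).tolist(),(d>0).mean())
E
```

```text
pics
{'clock': 0.0, 'q': array([ 1.11999330e+00,  1.51018160e-01,  1.43796604e+00,  4.94427996e-07,
        1.55378468e+00, -1.33974163e-01]), 'dq': array([-5.04931090e-04,  1.97614339e-04, -1.61102681e-03, -1.65655392e-03,
       -7.99067879e-04,  6.03492091e-05]), 'joint_torque': array([-1.05507163e-03, -7.13056469e+01, -5.70855975e+01, -2.78656316e-04,
        9.09787661e-03,  1.95534307e-05]), 'eef_pos': array([0.17905408, 0.5461845 , 0.23068949]), 'ee_rot': array([-4.95541074e-01, -3.10191993e+00,  1.76878358e-03]), 'ft_force': array([ 0.0802837 , -0.03234293, -0.45666726]), 'torque': array([-0.0072364 , -0.0250889 ,  0.03064649]), 'width': 0.08526257849485959} 0.0187
scene [[470.4, 0.0, 320.0], [0.0, 470.4, 231.7], [0.0, 0.0, 1.0]] [[0.419, 0.908, 0.004, -0.191], [0.566, -0.258, -0.783, -0.243], [-0.71, 0.33, -0.622, 1.536], [0.0, 0.0, 0.0, 1.0]] 0.99611328125
side [[591.6, 0.0, 314.2], [0.0, 591.6, 233.0], [0.0, 0.0, 1.0]] [[1.0, -0.02, -0.001, -0.563], [-0.016, -0.739, -0.674, 0.059], [0.013, 0.674, -0.739, 1.394], [0.0, 0.0, 0.0, 1.0]] 0.9957291666666667
wrist [[393.7, 0.0, 316.3], [0.0, 393.7, 241.2], [0.0, 0.0, 1.0]] [[0.312, 0.95, -0.001, -0.574], [0.918, -0.301, 0.259, -0.034], [0.246, -0.081, -0.966, 0.379], [0.0, 0.0, 0.0, 1.0]] 0.9959895833333333
```

View pics/scene0.png

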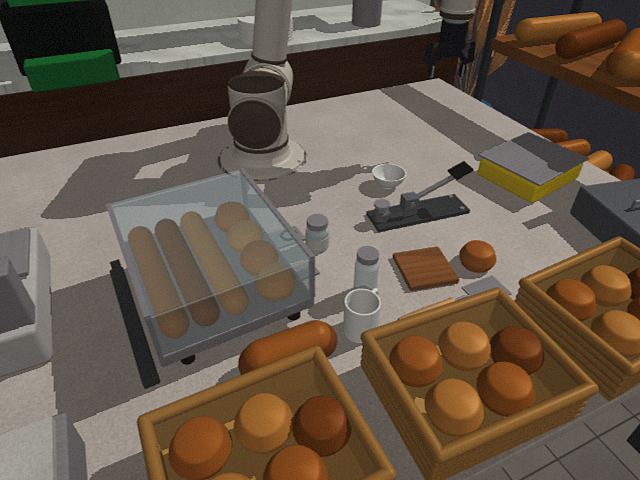

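View pics/side0.png

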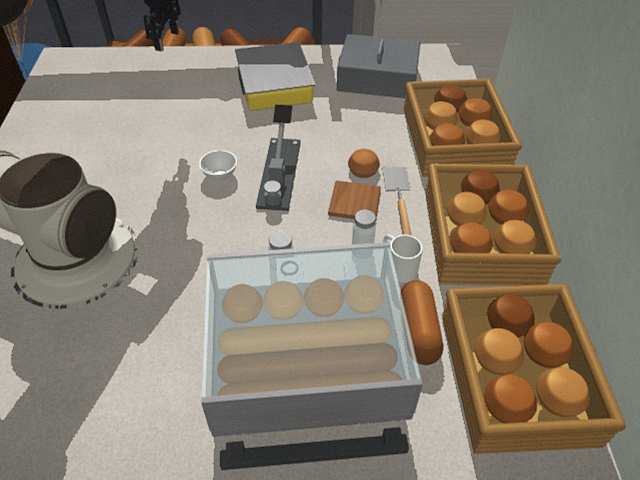

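View pics/wrist0.png

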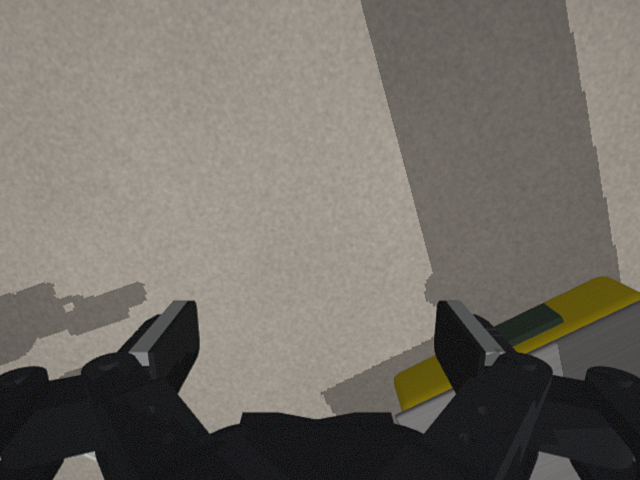

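The scene view shows the jar at about (317,232), the ring mark at (290,235), the shaker at (367,268), the jack body at (410,200) and the board at (425,268). In the side view the jar cap is at (280,241), the ring at (289,268), and the jack runs from (283,113) to (272,190).

```bash
cat > h.py <<'E'
import numpy as np,cv2
from bench import env, read_camera, get_calibration
def load(n):
    z=np.load(f"pics/{n}.npz"); return z["p"],z["d"],z["K"],z["V"]
def grab(n,name):
    c=get_calibration(n); p,d=read_camera(n)
    cv2.imwrite(f"pics/{name}.png",p[:,:,::-1]); np.savez(f"pics/{name}.npz",p=p,d=d,K=c["intrinsics"],V=c["view"])
    return p,d,c["intrinsics"],c["view"]
def cloud(d,K,V):
    v,u=np.mgrid[:480,:640]
    P=np.stack([(u-K[0,2])/K[0,0]*d,(v-K[1,2])/K[1,1]*d,d],-1)
    R=V[:3,:3]; W=(P-V[:3,3])@R
    W[d<=0]=np.nan
    return W
def ray(u,v,K,V,z):
    r=np.array([(u-K[0,2])/K[0,0],(v-K[1,2])/K[1,1],1.])@V[:3,:3]
    c=-V[:3,:3].T@V[:3,3]
    return c+r*(z-c[2])/r[2]
def proj(P,K,V):
    c=V[:3,:3]@np.asarray(P)+V[:3,3]; q=K@c; return q[:2]/q[2]
E
python3 - <<'E'
from h import *
for n in ["scene0","side0"]:
    p,d,K,V=load(n); W=cloud(d,K,V)
    pts={"scene0":dict(jar=(317,221),ring=(290,235),shaker=(367,252),jackblock=(409,197),saddle=(382,205),paddle=(460,170),board=(425,268),roll=(478,255),mug=(362,300),bowl=(389,175)),
     "side0":dict(jar=(280,240),ring=(289,268),shaker=(365,216),jackblock=(277,163),saddle=(272,187),paddle=(283,113),board=(355,200),roll=(364,162),mug=(405,245),bowl=(218,165))}[n]
    for k,(u,v) in pts.items(): print(n,k,np.round(W[v,u],3))
p,d,K,V=load("side0"); cv2.imwrite("pics/c1.png",cv2.resize(p[90:310,190:410,::-1],None,fx=2.7,fy=2.7,interpolation=cv2.INTER_CUBIC))
p,d,K,V=load("scene0"); cv2.imwrite("pics/c2.png",cv2.resize(p[150:330,260:500,::-1],None,fx=3.3,fy=3.3,interpolation=cv2.INTER_CUBIC))
E
```

```text
scene0 jar [ 0.492 -0.025  0.087]
scene0 ring [ 0.633 -0.147  0.188]
scene0 shaker [0.674 0.007 0.122]
scene0 jackblock [0.475 0.248 0.069]
scene0 saddle [0.469 0.17  0.062]
scene0 paddle [0.487 0.392 0.122]
scene0 board [0.676 0.169 0.015]
scene0 roll [0.718 0.281 0.048]
scene0 mug [ 0.737 -0.035  0.056]
scene0 bowl [0.288 0.306 0.017]
side0 jar [ 0.486 -0.032  0.088]
side0 ring [ 0.511 -0.191  0.185]
side0 shaker [0.676 0.007 0.12 ]
side0 jackblock [0.472 0.257 0.063]
side0 saddle [0.461 0.171 0.059]
side0 paddle [0.487 0.395 0.118]
side0 board [0.67  0.167 0.013]
side0 roll [0.699 0.275 0.046]
side0 mug [ 0.769 -0.024  0.055]
side0 bowl [0.309 0.311 0.012]
```

View pics/c1.png

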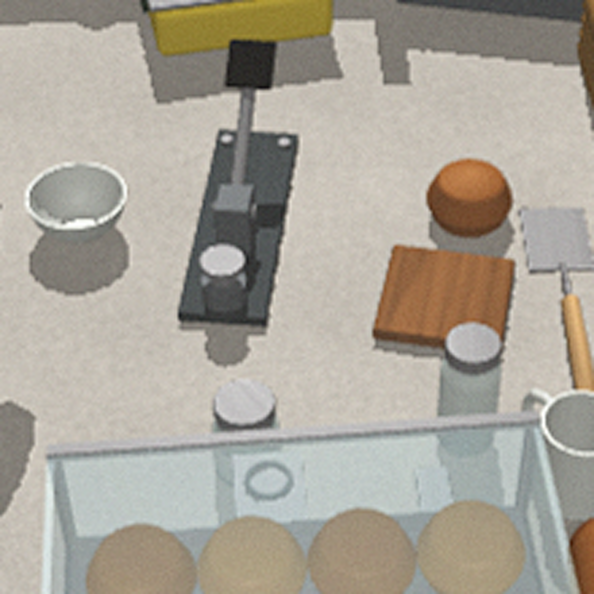

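View pics/c2.png

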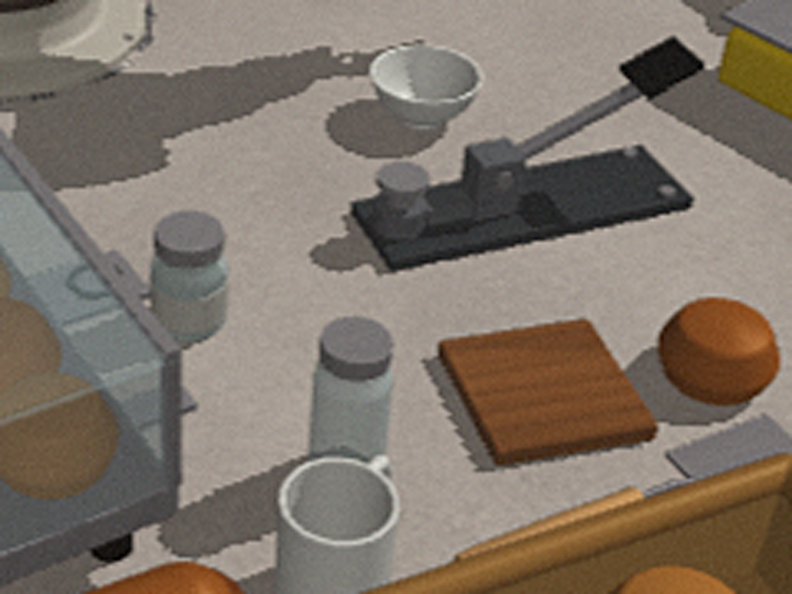

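Run:
```python
from h import *
A=load("side0");B=load("scene0")
print("cams",-A[3][:3,:3].T@A[3][:3,3],-B[3][:3,:3].T@B[3][:3,3])
print("ring side",ray(289.6,268.5,A[2],A[3],.08),"scene",ray(287.9,235.2,B[2],B[3],.08))
def circ(W,m): 
    P=W[m]; 
    return P
for n,X in (("side",A),("scene",B)):
    p,d,K,V=X; W=cloud(d,K,V)
    def sel(c,r,z0,z1):
        m=(np.hypot(W[...,0]-c[0],W[...,1]-c[1])<r)&(W[...,2]>z0)&(W[...,2]<z1); P=W[m]; 
        return P
    for k,c,r,z0,z1 in (("jar",(.49,-.028),.05,.08,.1),("shaker",(.675,.005),.05,.112,.13),("saddle",(.467,.17),.035,.05,.07),("block",(.475,.25),.04,.058,.075),("board",(.67,.167),.11,.009,.02),("roll",(.71,.28),.07,.02,.06),("paddle",(.487,.39),.06,.095,.14),("base",(.475,.24),.2,.006,.018),("bowl",(.3,.31),.08,.03,.06)):
        P=sel(c,r,z0,z1)
        if len(P)<5: print(n,k,len(P));continue
        (cx,cy),(w,h),a=cv2.minAreaRect(P[:,:2].astype(np.float32))
        lo,hi=np.percentile(P,2,0),np.percentile(P,98,0)
        print(n,k,len(P),"mean",np.round(P.mean(0),3),"mid",np.round((lo+hi)/2,3),"ext",np.round(hi-lo,3),"rect",np.round([cx,cy,w,h,a],3))
    # case top rim
    m=(W[...,2]>.175)&(W[...,2]<.2)&(W[...,1]<.05)&(W[...,0]>.3)&(W[...,0]<.85)&(W[...,1]>-.5)
    P=W[m]; r=cv2.minAreaRect(P[:,:2].astype(np.float32)); print(n,"case",len(P),r,np.round(cv2.boxPoints(r),3).tolist(),P[:,2].mean())
```

```text
cams [ 0.54525906 -0.90712032  1.06954873] [ 1.30720889 -0.39573107  0.7667858 ]
ring side [ 0.50780591 -0.10726282  0.08      ] scene [ 0.505044   -0.10545907  0.08      ]
side jar 321 mean [ 0.486 -0.027  0.084] mid [ 0.486 -0.026  0.084] ext [0.045 0.048 0.007] rect [ 4.8700e-01 -2.6000e-02  5.1000e-02  5.0000e-02  7.7436e+01]
side shaker 278 mean [0.676 0.003 0.118] mid [0.677 0.005 0.118] ext [0.042 0.044 0.009] rect [6.7600e-01 5.0000e-03 4.7000e-02 4.7000e-02 1.4909e+01]
side saddle 184 mean [0.461 0.17  0.058] mid [0.462 0.172 0.057] ext [0.038 0.04  0.011] rect [0.461 0.173 0.04  0.046 2.638]
side block 192 mean [0.471 0.254 0.065] mid [0.47  0.258 0.066] ext [0.034 0.055 0.014] rect [4.7000e-01 2.6000e-01 6.1000e-02 3.6000e-02 8.3266e+01]
side board 1448 mean [0.668 0.175 0.014] mid [0.67  0.188 0.014] ext [0.121 0.143 0.009] rect [ 0.698  0.186  0.168  0.17  79.023]
side roll 628 mean [0.7   0.282 0.04 ] mid [0.7   0.289 0.037] ext [0.075 0.068 0.032] rect [ 0.702  0.291  0.079  0.079 30.811]
side paddle 357 mean [0.486 0.385 0.117] mid [0.486 0.381 0.114] ext [0.045 0.067
[... 1548 characters left out ...]
0.387 0.119] mid [0.486 0.381 0.115] ext [0.046 0.07  0.037] rect [4.8500e-01 3.7900e-01 7.9000e-02 4.9000e-02 8.5602e+01]
scene base 2212 mean [0.52  0.266 0.014] mid [0.481 0.273 0.012] ext [0.367 0.289 0.01 ] rect [ 0.476  0.244  0.327  0.376 30.558]
scene bowl 356 mean [0.31  0.291 0.04 ] mid [0.314 0.288 0.039] ext [0.095 0.093 0.017] rect [ 0.314  0.288  0.097  0.1   67.24 ]
scene case 19088 ((0.5400797724723816, -0.29573825001716614), (0.366428941488266, 0.3129558563232422), 4.14868688583374) [[0.34599998593330383, -0.15299999713897705], [0.36899998784065247, -0.4650000035762787], [0.734000027179718, -0.4390000104904175], [0.7110000252723694, -0.12600000202655792]] 0.18698026968039322
```

```bash
cat >> h.py <<'E'
from scipy.spatial.transform import Rotation as Ro
def go(x,y,z,xang=None):
    "print rows units to reach TCP xyz with tool x axis at world angle xang deg"
    s=env.observe(); R=Ro.from_rotvec(s["ee_rot"]).as_matrix()
    sh=R.T@(np.array([x,y,z])-s["eef_pos"])/.03
    a=np.degrees(np.arctan2(R[1,0],R[0,0])); 
    print("t",round(s["clock"],2),"pos",np.round(s["eef_pos"],4),"xang",round(a,2),"zdown",np.round(R[:,2],3),"w",round(s["width"],4),"F",np.round(s["ft_force"],1),"q",np.round(s["q"],2))
    print("shift",np.round(sh,3),"turn",None if xang is None else round(((a-xang+180)%360-180)/5,2))
E
python3 - <<'E'
from h import *
V=get_calibration("wrist")["view"]; s=env.observe();R=Ro.from_rotvec(s["ee_rot"]).as_matrix()
print("cam in tool",R.T@(-V[:3,:3].T@V[:3,3]-s["eef_pos"]))
go(.487,-.026+.10,.2,90)
E
```

```text
cam in tool [ 0.06554966 -0.000712   -0.14319399]
t 0.15 pos [0.1791 0.5462 0.2308] xang 161.85 zdown [-0.    -0.001 -1.   ] w 0.0854 F [-0.1 -0.6 -0.6] q [ 1.12  0.15  1.44  0.    1.55 -0.13]
shift [-14.657 -11.759   1.036] turn 14.37
```

```bash
python3 -m handwheel '1 -1 -0.8 0 1; 1 -2 -1.6 0 2; 1 -3 -2.4 0 3; 1 -4 -3.2 0 4; 1 -5 -4 0 5'; python3 -c "
from h import *
go(.487,-.026+.10,.23,90)"
```

```text
clock: 0.57
eef_pos: [0.2846, 0.384, 0.2311]
ee_rot: [-1.161, -2.919, 0.0]
ft_force: [0.7, 0.3, 0.1]
width: 0.0851
t 0.57 pos [0.2846 0.384  0.2311] xang 136.63 zdown [-0. -0. -1.] w 0.0851 F [0.7 0.3 0.1] q [ 0.77 -0.05  1.65 -0.    1.54 -0.04]
shift [-11.999  -2.88    0.038] turn 9.33
```

```bash
python3 -m handwheel '1 -1.2 -0.3 0 1; 1 -2.4 -0.6 0 2; 1 -3.6 -0.9 0 3; 1 -4.8 -1.2 0 4; 1 -6 -1.4 0 5'; python3 -c "
from h import *
go(.487,-.026+.10,.23,90)"
```

```text
clock: 0.98
eef_pos: [0.3872, 0.23, 0.2314]
ee_rot: [1.766, 2.598, 0.0]
ft_force: [0.4, 0.8, 0.5]
width: 0.0851
t 0.98 pos [0.3872 0.23   0.2314] xang 111.61 zdown [ 0. -0. -1.] w 0.0851 F [0.4 0.8 0.5] q [ 0.36 -0.11  1.71 -0.    1.55 -0.01]
shift [-6.06   1.179  0.047] turn 4.32
```

```bash
python3 -m handwheel '1 -1.2 0.24 0 0.8; 1 -2.4 0.48 0 1.6; 1 -3.6 0.7 0 2.4; 1 -4.8 0.94 0 3.2; 1 -6 1.18 0 3.6'; python3 -c "
from h import *
grab('wrist','w1')
go(.487,-.026,.2,94)"
```

```text
clock: 1.4
eef_pos: [0.4873, 0.0761, 0.2313]
ee_rot: [2.151, 2.29, -0.0]
ft_force: [0.2, 0.3, 0.1]
width: 0.0856
t 1.45 pos [0.49   0.0717 0.2308] xang 93.4 zdown [ 0.    -0.002 -1.   ] w 0.0856 F [-1.  -4.9 -2.2] q [-0.01 -0.02  1.62 -0.    1.54 -0.07]
shift [-3.244 -0.293  1.032] turn -0.12
```

View pics/w1.png

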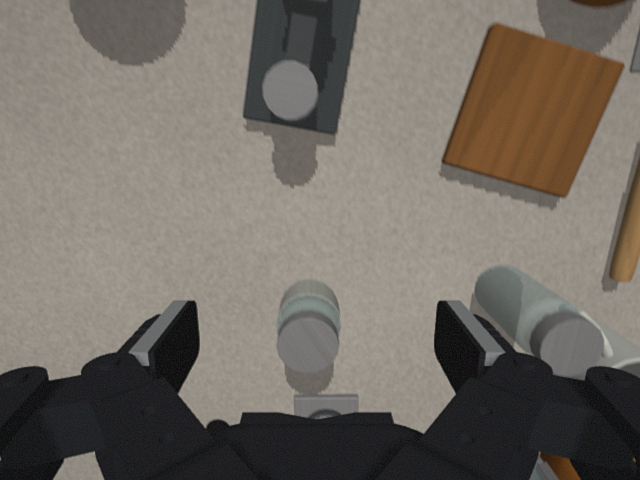

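The wrist view shows the jar cap at (308,344), the saddle at (290,90), the board corners at (490,25), (622,62), (565,195) and (444,163), and the tab front edge at y≈396. I'll retake it now that the arm has settled.

Run:
```python
from h import *
p,d,K,V=grab('wrist','w2'); W=cloud(d,K,V)
hsv=cv2.cvtColor(p,cv2.COLOR_RGB2HSV)
m=((W[...,2]>.078)&(W[...,2]<.095)).astype(np.uint8)*255
m[380:]=0; m[:,:250]=0; m[:,370:]=0
c=max(cv2.findContours(m,0,2)[0],key=cv2.contourArea); (u,v),r=cv2.minEnclosingCircle(c); print("jar",u,v,r,ray(u,v,K,V,.085))
m=((W[...,2]>.05)&(W[...,2]<.066)).astype(np.uint8)*255; m[130:]=0;m[:,:255]=0; m[:55]=0;m[:,330:]=0
c=max(cv2.findContours(m,0,2)[0],key=cv2.contourArea); (u,v),r=cv2.minEnclosingCircle(c); print("saddle",u,v,r,ray(u,v,K,V,.06))
m=cv2.inRange(hsv,(5,90,50),(20,255,200)); m[:, :400]=0; m[:10]=0; m[210:]=0
c=max(cv2.findContours(m,0,2)[0],key=cv2.contourArea); rr=cv2.minAreaRect(c);b=cv2.boxPoints(rr); B=np.array([ray(*q,K,V,.015) for q in b]); print("board",np.round(B,3).tolist(),B.mean(0))
for a in (.015,): 
  q=np.linalg.norm(np.diff(B,axis=0),axis=1); print(q)
for u,v in ((294,396),(358,395),(326,412)): print("tab",ray(u,v,K,V,.08),W[v,u])
for u,v in ((245,118),(335,133)): print("jack nose",ray(u,v,K,V,.012))
cv2.imwrite("pics/w2c.png",cv2.resize(p[250:450,220:440,::-1],None,fx=3,fy=3))
go(.487,-.026,.2,94)
```

```text
jar 304.3312683105469 337.66168212890625 31.41847038269043 [ 0.48549051 -0.02302901  0.085     ]
saddle 284.8594970703125 82.28466796875 29.847002029418945 [0.46021608 0.17298287 0.06      ]
board [[0.595, 0.126, 0.015], [0.62, 0.245, 0.015], [0.737, 0.217, 0.015], [0.723, 0.092, 0.015]] [0.66879717 0.17021062 0.015     ]
[0.12111129 0.12100482 0.12569008]
tab [ 0.47941408 -0.08228316  0.08      ] [ 0.47940469 -0.0825963   0.07958023]
tab [ 0.53461391 -0.0779976   0.08      ] [ 0.54756273 -0.13521302  0.00177347]
tab [ 0.50812135 -0.09686144  0.08      ] [ 0.50814727 -0.09713508  0.07965606]
jack nose [0.42245874 0.14717751 0.012     ]
jack nose [0.50223184 0.13917008 0.012     ]
t 1.5 pos [0.4885 0.0742 0.2307] xang 93.52 zdown [-0.001 -0.001 -1.   ] w 0.0857 F [-1.  -0.5  0.2] q [-0.   -0.02  1.62 -0.    1.54 -0.07]
shift [-3.328 -0.255  1.025] turn -0.1
```

View pics/w2c.png

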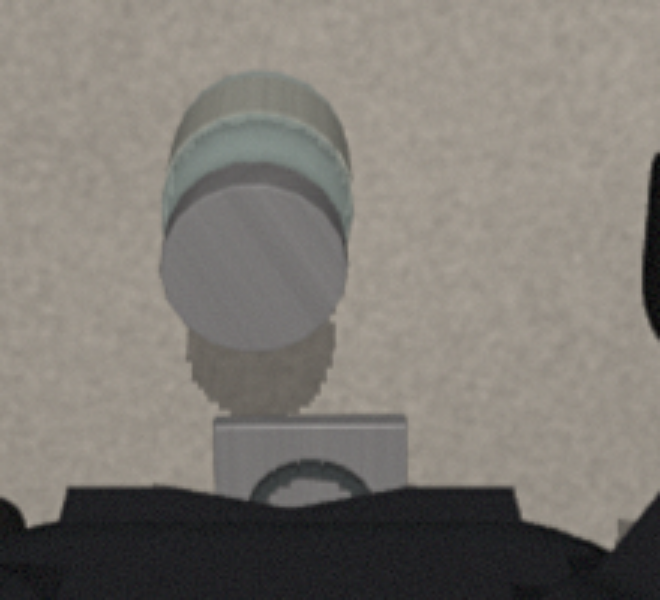

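```bash
python3 - <<'E'
from h import *
p,d,K,V=load('w2')
a,b=ray(291.3,388.7,K,V,.08),ray(356,388.7,K,V,.08); print(a,b,(a+b)/2)
E
python3 -m handwheel '1 -1.1 -0.08 0 0; 1 -2.2 -0.17 0 0; 1 -3.32 -0.28 0 0; 1 -3.32 -0.28 0 0;1 -3.32 -0.28 0 0'; python3 -c "
from h import *
go(.486,-.025,.03,94)"
```

```text
[ 0.47677284 -0.07514248  0.08      ] [ 0.53235215 -0.07183949  0.08      ] [ 0.50456249 -0.07349098  0.08      ]
clock: 1.92
eef_pos: [0.4848, -0.023, 0.2312]
ee_rot: [-2.148, -2.292, 0.0]
ft_force: [-0.4, -0.2, 0.5]
width: 0.0848
t 1.92 pos [ 0.4848 -0.023   0.2312] xang 93.71 zdown [-0.  0. -1.] w 0.0848 F [-0.4 -0.2  0.5] q [-0.21 -0.04  1.64 -0.    1.54 -0.27]
shift [-0.069  0.037  6.705] turn -0.06
```

```bash
python3 -m handwheel '1 -0.05 0.04 1.2 0; 1 -0.05 0.04 2.4 0; 1 -0.05 0.04 3.5 0; 1 -0.05 0.04 4.2 0; 1 -0.05 0.04 4.2 0'; python3 -c "
from h import *
go(.486,-.025,.03,94)
grab('wrist','w3');grab('side','s3')"
```

```text
clock: 2.33
eef_pos: [0.4841, -0.0218, 0.1012]
ee_rot: [-2.14, -2.292, 0.005]
ft_force: [0.2, -0.1, -1.8]
width: 0.0858
t 2.33 pos [ 0.4841 -0.0218  0.1012] xang 93.92 zdown [-0.006  0.001 -1.   ] w 0.0858 F [ 0.2 -0.1 -1.8] q [-0.2   0.05  1.82  0.    1.28 -0.27]
shift [-0.116  0.069  2.374] turn -0.02
```

View pics/w3.png

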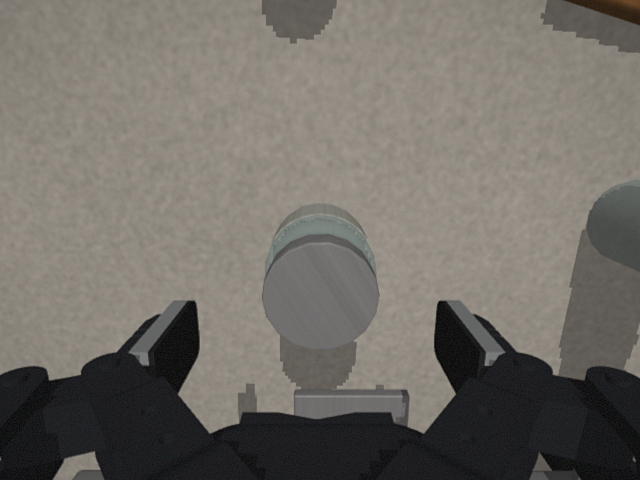

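The jar cap is centred at (321,292) between the fingers, with the tab edge at (352,392).

Run:
```python
from h import *
p,d,K,V=load('w3')
print(ray(321,292,K,V,.085), [ray(u,391,K,V,.08) for u in (294,408)])
go(.486,-.025,.03,94)
```

```text
[ 0.48583504 -0.02229468  0.085     ] [array([ 0.47666922, -0.07622392,  0.08      ]), array([ 0.53132334, -0.07222562,  0.08      ])]
t 2.43 pos [ 0.4864 -0.0225  0.1058] xang 93.91 zdown [-0.001  0.    -1.   ] w 0.0854 F [-0.5  0.6  1.6] q [-0.2   0.05  1.81  0.    1.28 -0.27]
shift [-0.082 -0.017  2.528] turn -0.02
```

```bash
python3 -m handwheel '1 0 0 0.9 0; 1 0 0 1.8 0; 1 0 0 2.5 0; 1 0 0 2.5 0; 1 0 0 2.5 0' && python3 -m handwheel '0 0 0 0 0; 0 0 0 0 0; 0 0 0 0 0; 0 0 0 0 0; 0 0 0 0 0' 30; python3 -m handwheel '0 0 0 0 0; 0 0 0 0 0; 0 0 0 0 0'; python3 -c "
from h import *
go(.486,-.025,.12,94)"
```

```text
clock: 2.85
eef_pos: [0.487, -0.0232, 0.0317]
ee_rot: [2.145, 2.295, 0.0]
ft_force: [0.1, -0.2, 0.2]
width: 0.0853
clock: 3.27
eef_pos: [0.4872, -0.0236, 0.0322]
ee_rot: [2.144, 2.293, 0.002]
ft_force: [-4.4, 1.1, 12.3]
width: 0.0567
clock: 3.52
eef_pos: [0.4872, -0.0236, 0.0322]
ee_rot: [2.144, 2.293, 0.002]
ft_force: [-4.1, 1.5, 12.1]
width: 0.0569
t 3.52 pos [ 0.4872 -0.0236  0.0322] xang 93.85 zdown [ 0.002 -0.001 -1.   ] w 0.0569 F [-4.1  1.5 12.1] q [-0.21  0.13  1.89 -0.    1.12 -0.27]
shift [-0.047 -0.036 -2.926] turn -0.03
```

```bash
python3 -m handwheel '0 0 0 -0.3 0; 0 0 0 -1 0; 0 0 0 -2 0; 0 0 0 -3 0; 0 0 0 -3 0'; python3 -c "
from h import *
go(.670,.172,.124,94)"
```

```text
clock: 3.93
eef_pos: [0.4886, -0.0238, 0.1268]
ee_rot: [2.141, 2.29, 0.007]
ft_force: [1.8, -1.3, -1.4]
width: 0.0565
t 3.93 pos [ 0.4886 -0.0238  0.1268] xang 93.85 zdown [ 0.008 -0.002 -1.   ] w 0.0565 F [ 1.8 -1.3 -1.4] q [-0.21  0.03  1.79 -0.    1.32 -0.27]
shift [6.107 6.471 0.132] turn -0.03
```

```bash
python3 -m handwheel '0 0.5 0.5 0 0; 0 1.3 1.3 0 0; 0 2.1 2.2 0 0; 0 2.9 3.1 0 0; 0 3.7 4 0 0'; python3 -m handwheel '0 0.8 0.8 0 0; 0 1.6 1.7 0 0; 0 2.2 2.3 0 0; 0 2.4 2.45 0 0; 0 2.4 2.45 0 0';  python3 -c "
from h import *
go(.670,.172,.05,94)
p,d,K,V=grab('side','s4');cv2.imwrite('pics/s4c.png',cv2.resize(p[80:320,200:500,::-1],None,fx=2.5,fy=2.5))
go(.670,.172,.05,94)"
```

```text
clock: 4.35
eef_pos: [0.5995, 0.0968, 0.1208]
ee_rot: [2.145, 2.294, 0.0]
ft_force: [0.4, -0.3, -2.6]
width: 0.0563
clock: 4.77
eef_pos: [0.6675, 0.1738, 0.1198]
ee_rot: [-2.143, -2.296, 0.001]
ft_force: [0.1, -0.0, -3.7]
width: 0.0568
t 4.77 pos [0.6675 0.1738 0.1198] xang 93.94 zdown [-0.001  0.    -1.   ] w 0.0568 F [ 0.1 -0.  -3.7] q [0.14 0.44 1.29 0.   1.41 0.07]
shift [-0.066  0.079  2.326] turn -0.01
t 4.82 pos [0.6669 0.1726 0.1199] xang 93.91 zdown [-0.001 -0.    -1.   ] w 0.0566 F [-0.3 -0.3 -2.6] q [ 0.14  0.44  1.29 -0.    1.41  0.07]
shift [-0.028  0.103  2.331] turn -0.02
```

View pics/s4c.png

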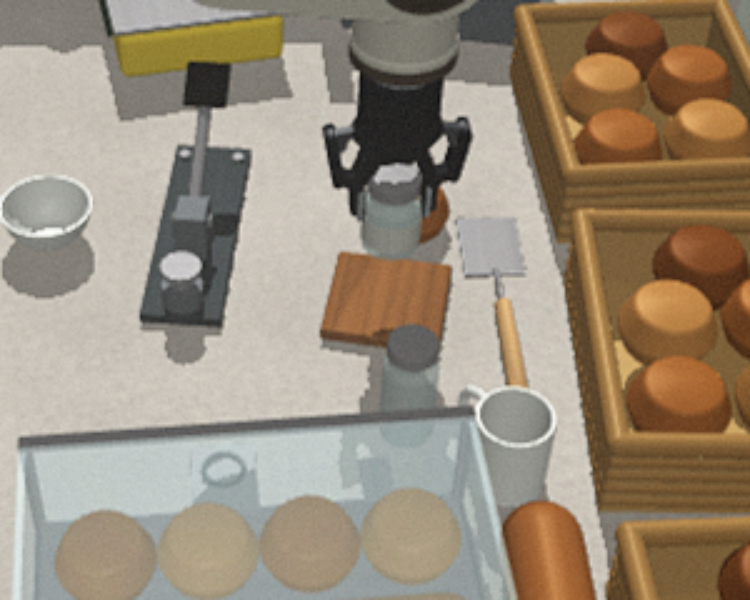

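The jar hangs upright at about (392,210) in the crop, above the board. Now I'll lower it.

```bash
python3 -m handwheel '0 0 0.1 0.8 0; 0 0 0.1 1.6 0; 0 0 0.1 2.1 0; 0 0 0.1 2.3 0; 0 0 0.1 2.3 0'; python3 -m handwheel '0 0 0 0.06 0; 0 0 0 0.1 0; 0 0 0 0.1 0';  python3 -c "
from h import *
go(.670,.172,.0475,94)"
```

```text
clock: 5.23
eef_pos: [0.6691, 0.1714, 0.0503]
ee_rot: [-2.146, -2.293, 0.003]
ft_force: [-0.6, -0.3, -3.2]
width: 0.0558
clock: 5.48
eef_pos: [0.6705, 0.1722, 0.0494]
ee_rot: [2.145, 2.294, 0.002]
ft_force: [-0.2, -0.7, -2.8]
width: 0.0565
t 5.48 pos [0.6705 0.1722 0.0494] xang 93.84 zdown [ 0.001  0.    -1.   ] w 0.0565 F [-0.2 -0.7 -2.8] q [ 0.14  0.5   1.36 -0.    1.28  0.07]
shift [-0.006 -0.016  0.063] turn -0.03
```

```bash
python3 -m handwheel '0 0 0 0.04 0; 0 0 0 0.08 0; 0 0 0 0.08 0'; python3 -m handwheel '0 0 0 0.04 0; 0 0 0 0.06 0; 0 0 0 0.06 0'
```

```text
clock: 5.73
eef_pos: [0.6705, 0.1724, 0.0474]
ee_rot: [2.145, 2.294, 0.002]
ft_force: [-4.6, -1.0, 8.6]
width: 0.0568
clock: 5.98
eef_pos: [0.6705, 0.1724, 0.0472]
ee_rot: [2.144, 2.294, 0.002]
ft_force: [-13.2, -3.4, 27.0]
width: 0.0564
```

```bash
python3 -m handwheel '0 0 0 -0.08 0; 0 0 0 -0.08 0; 0.4 0 0 -0.08 0; 1 0 0 -0.08 0; 1 0 0 -0.08 0'; python3 -m handwheel '1 0 0 0 0; 1 0 0 0 0; 1 0 0 0 0; 1 0 0 -0.5 0; 1 0 0 -1.2 0'; python3 -m handwheel '1 0 0 -1 0; 1 0 0 -2 0; 1 0 0 -3 0; 1 0 0 -3.6 0; 1 0 0 -3.6 0'; python3 -c "
from h import *
for n in ('side','scene'):
    p,d,K,V=grab(n,n+'5'); W=cloud(d,K,V)
    m=(np.hypot(W[...,0]-.67,W[...,1]-.172)<.05)&(W[...,2]>.09)&(W[...,2]<.11); P=W[m]; print(n,len(P),np.round((np.percentile(P,2,0)+np.percentile(P,98,0))/2,3),np.ptp(P[:,2]))
p,d,K,V=grab('wrist','w5')
go(.472,.257,.2,83.2)"
```

```text
clock: 6.4
eef_pos: [0.6702, 0.1724, 0.0464]
ee_rot: [2.145, 2.295, 0.0]
ft_force: [-0.2, -0.3, 0.1]
width: 0.0784
clock: 6.82
eef_pos: [0.6691, 0.1722, 0.0808]
ee_rot: [-2.144, -2.293, 0.005]
ft_force: [0.7, -0.5, 0.8]
width: 0.0855
clock: 7.23
eef_pos: [0.6714, 0.1726, 0.1955]
ee_rot: [2.143, 2.292, 0.008]
ft_force: [0.2, -0.0, 1.1]
width: 0.0855
side 276 [0.671 0.168 0.097] 0.014903756404077276
scene 342 [0.672 0.172 0.097] 0.01519331938147632
t 7.38 pos [0.6699 0.1723 0.1897] xang 93.85 zdown [-0.001 -0.    -1.   ] w 0.0854 F [ 0.7 -0.2 -0.9] q [ 0.14  0.41  1.19 -0.    1.54  0.07]
shift [ 3.259 -6.393 -0.339] turn 2.13
```

View pics/scene5.png

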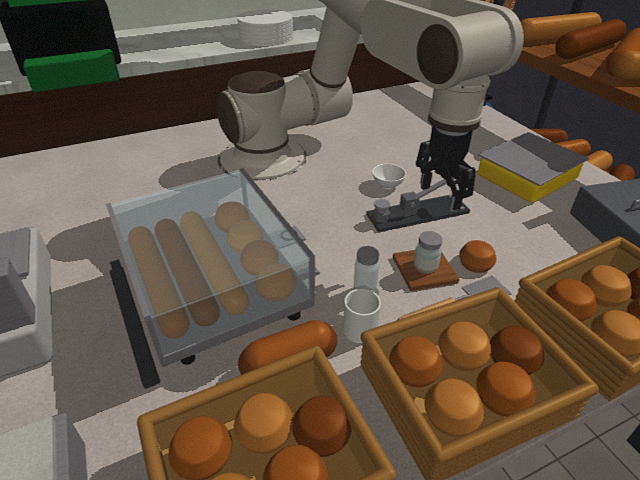

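The scene view shows the jar upright on the board at (428,253), clear of the gripper, and the depth puts it about 3 mm from the board's middle. Next is the jack.

```bash
python3 -m handwheel '1 0.2 -1.3 -0.2 0.5; 1 0.4 -2.6 -0.4 1; 1 0.6 -3.9 -0.6 1.5; 1 0.8 -5.2 -0.8 2; 1 1 -6.4 -1 2.1'; python3 -m handwheel '1 0 0 0 0; 1 0 0 0 0'; python3 -c "
from h import *
p,d,K,V=grab('wrist','w6')
go(.472,.257,.2,83.5)"
```

```text
clock: 7.8
eef_pos: [0.4739, 0.1893, 0.219]
ee_rot: [-2.349, -2.085, 0.004]
ft_force: [-0.0, -0.1, 0.4]
width: 0.0854
clock: 7.97
eef_pos: [0.4752, 0.1897, 0.2204]
ee_rot: [2.345, 2.09, 0.0]
ft_force: [0.5, 0.1, 0.3]
width: 0.0856
t 8.02 pos [0.4762 0.1895 0.22  ] xang 83.39 zdown [-0. -0. -1.] w 0.0851 F [ 1.6  0.5 -0.3] q [ 0.23  0.02  1.6  -0.    1.52  0.34]
shift [ 2.219 -0.398  0.667] turn -0.02
```

View pics/w6.png

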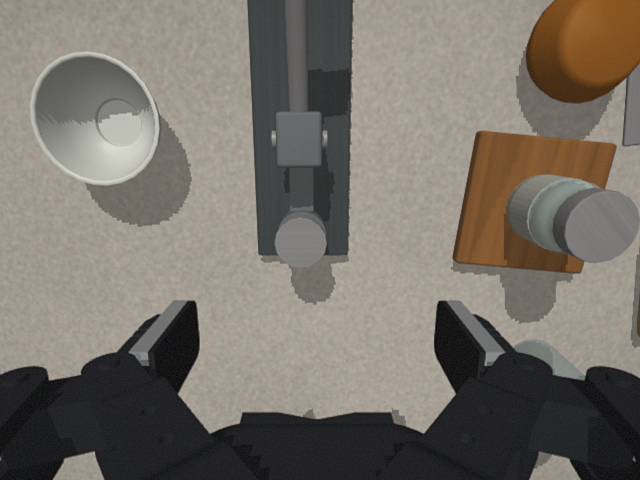

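The jack is almost square to the camera: block top from (277,112) to (322,166), saddle disc at (300,240), nose edge from (260,254) to (348,254).

Run:
```python
from h import *
p,d,K,V=load('w6')
b=ray(299.5,139,K,V,.067); s=ray(300.5,240,K,V,.06); print("block",b,"saddle",s, np.linalg.norm((b-s)[:2]))
L=[ray(u,v,K,V,.012) for u,v in ((249,20),(259,250),(353,20),(348,250))]
for a,c in ((0,1),(2,3)):
    e=L[c]-L[a]; print(L[a],L[c],np.degrees(np.arctan2(e[1],e[0])))
e=s-b; print("ang",np.degrees(np.arctan2(e[1],e[0])))
n=[ray(u,254,K,V,.012) for u in (260,348)]; e=n[1]-n[0]; print(n,np.degrees(np.arctan2(e[1],e[0]))-90)
go(b[0],b[1],.03)
```

```text
block [0.46999201 0.2531472  0.067     ] saddle [0.46065425 0.17563518 0.06      ] 0.07807244495697409
[0.43900928 0.34944863 0.012     ] [0.41761783 0.15809675 0.012     ] -96.37867727926829
[0.52202642 0.33982807 0.012     ] [0.49988174 0.14858073 0.012     ] -96.60490930732355
ang -96.86923457504857
[array([0.41795161, 0.15414421, 0.012     ]), array([0.49951516, 0.14470955, 0.012     ])] -96.59822457038626
t 8.02 pos [0.4762 0.1895 0.22  ] xang 83.39 zdown [-0. -0. -1.] w 0.0851 F [ 1.6  0.5 -0.3] q [ 0.23  0.02  1.6  -0.    1.52  0.34]
shift [ 2.086 -0.448  6.333] turn None
```

```bash
python3 -m handwheel '1 1 -0.2 0 0; 1 2.12 -0.43 0.5 0; 1 2.12 -0.43 1.5 0; 1 2.12 -0.43 2.6 0; 1 2.12 -0.43 3.2 0';  python3 -m handwheel '1 0 0 0 0; 1 0 0 0 0';python3 -c "
from h import *
p,d,K,V=grab('wrist','w7')
go(.470,.254,.02,83.4)"
```

```text
clock: 8.43
eef_pos: [0.4704, 0.2539, 0.1197]
ee_rot: [-2.345, -2.088, 0.008]
ft_force: [0.3, -0.5, -0.9]
width: 0.0855
clock: 8.6
eef_pos: [0.4713, 0.2538, 0.1234]
ee_rot: [-2.346, -2.088, 0.004]
ft_force: [0.1, -0.4, 0.0]
width: 0.0852
t 8.65 pos [0.4719 0.254  0.1248] xang 83.32 zdown [-0. -0. -1.] w 0.0856 F [0.4 0.2 2. ] q [ 0.35  0.13  1.68 -0.    1.33  0.47]
shift [-0.005 -0.061  3.493] turn -0.02
```

View pics/w7.png

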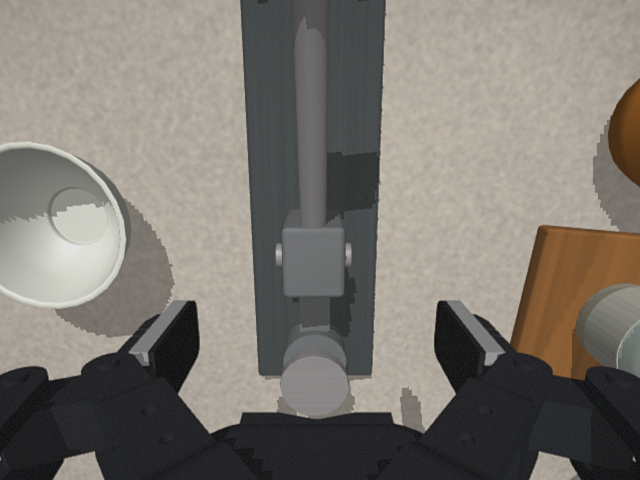

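Block centred at about (314,260) with pivot pins sticking out on both sides. I'll grip it low and check the width.

```bash
python3 -m handwheel '1 0 -0.06 1 0; 1 0 -0.06 2 0; 1 0 -0.06 3 0; 1 0 -0.06 3.55 0; 1 0 -0.06 3.55 0';  python3 -m handwheel '0 0 0 0 0; 0 0 0 0 0; 0 0 0 0 0; 0 0 0 0 0; 0 0 0 0 0' 40;  python3 -m handwheel '0 0 0 0 0; 0 0 0 0 0; 0 0 0 0 0';python3 -c "
from h import *
p,d,K,V=grab('wrist','w8')
go(.470,.254,.02,83.4)"
```

```text
clock: 9.07
eef_pos: [0.4688, 0.2537, 0.0161]
ee_rot: [-2.346, -2.088, 0.005]
ft_force: [-0.4, 0.5, -0.2]
width: 0.0852
clock: 9.48
eef_pos: [0.4699, 0.2545, 0.0194]
ee_rot: [2.346, 2.089, 0.003]
ft_force: [-4.2, -0.5, 10.6]
width: 0.0331
clock: 9.73
eef_pos: [0.4699, 0.2545, 0.0194]
ee_rot: [2.346, 2.089, 0.003]
ft_force: [-3.4, -1.3, 9.8]
width: 0.034
t 9.78 pos [0.4699 0.2545 0.0194] xang 83.36 zdown [ 0.002  0.001 -1.   ] w 0.0337 F [-3.4 -0.8  9.3] q [ 0.35  0.23  1.79 -0.    1.11  0.47]
shift [-0.017  0.005 -0.019] turn -0.01
```

View pics/w8.png

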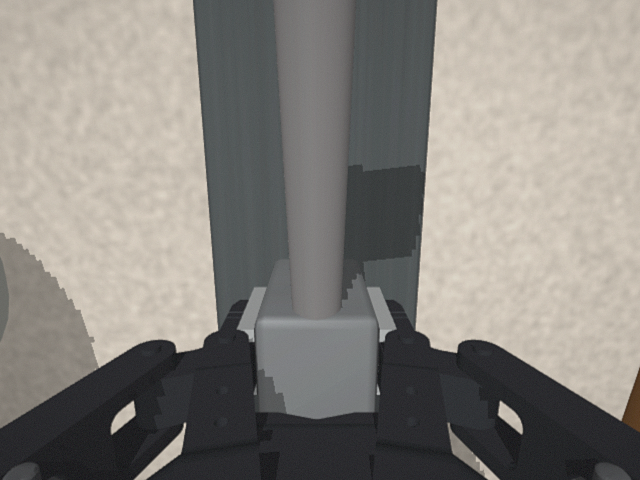

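```bash
python3 -m handwheel '0 0 0 0 0; 0 0 0 -0.1 0; 0 0 0 -0.2 0; 0 0 0 -0.2 0' 80;python3 -c "
from h import *
go(.5006,-.0247+.09,.024,94.2)
p,d,K,V=grab('side','s8');cv2.imwrite('pics/s8c.png',cv2.resize(p[80:320,200:440,::-1],None,fx=2.5,fy=2.5))"
```

```text
clock: 10.12
eef_pos: [0.4693, 0.2543, 0.0245]
ee_rot: [2.346, 2.089, 0.0]
ft_force: [-0.2, 0.7, -7.3]
width: 0.0331
t 10.12 pos [0.4693 0.2543 0.0245] xang 83.35 zdown [ 0. -0. -1.] w 0.0331 F [-0.2  0.7 -7.3] q [ 0.35  0.23  1.79 -0.    1.13  0.47]
shift [-6.137  1.764  0.017] turn -2.17
```

View pics/s8c.png

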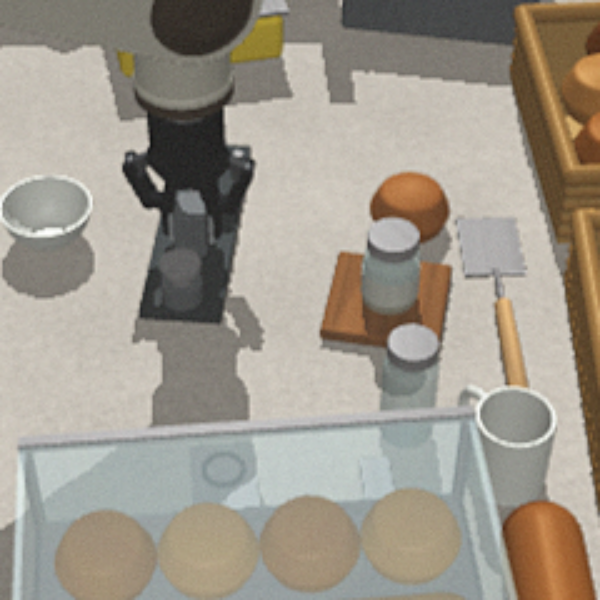

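The jack is held, with its full weight of about 7 N on the gripper and the saddle at (182,275) in the crop. The way to the tab is clear.

```bash
python3 -m handwheel '0 -0.3 0.1 0 -0.1; 0 -0.9 0.25 0 -0.4; 0 -1.6 0.45 0 -0.7; 0 -2.3 0.65 0 -1; 0 -3 0.85 0 -1.2'; python3 -c "
from h import *
go(.5006,-.0247+.09,.024,94.2)"
```

```text
clock: 10.58
eef_pos: [0.484, 0.161, 0.0238]
ee_rot: [-2.232, -2.211, 0.001]
ft_force: [1.0, 0.1, -6.8]
width: 0.033
t 10.58 pos [0.484  0.161  0.0238] xang 89.46 zdown [-0. -0. -1.] w 0.033 F [ 1.   0.1 -6.8] q [ 0.17  0.18  1.84 -0.    1.11  0.18]
shift [-3.185  0.584 -0.008] turn -0.95
```

```bash
python3 -m handwheel '0 -0.8 0.15 0 -0.25; 0 -1.6 0.3 0 -0.5; 0 -2.4 0.44 0 -0.75; 0 -3 0.55 0 -0.95; 0 -3.18 0.58 0 -0.95'; python3 -m handwheel '0 0 0 0 0; 0 0 0 0.05 0';python3 -c "
from h import *
p,d,K,V=grab('side','s9');cv2.imwrite('pics/s9c.png',cv2.resize(p[80:320,200:440,::-1],None,fx=2.5,fy=2.5))
grab('scene','sc9')
go(.5006,-.0247,.0225,94.2)"
```

```text
clock: 11.0
eef_pos: [0.5008, 0.064, 0.0238]
ee_rot: [2.141, 2.299, -0.001]
ft_force: [-0.7, 0.7, -7.0]
width: 0.033
clock: 11.17
eef_pos: [0.5005, 0.0665, 0.0225]
ee_rot: [-2.142, -2.298, -0.0]
ft_force: [-0.3, 0.8, -7.3]
width: 0.0333
t 11.27 pos [0.5002 0.0671 0.0222] xang 94.12 zdown [-0.001  0.    -1.   ] w 0.033 F [-0.  -0.4 -7.9] q [-0.02  0.18  1.86  0.    1.11 -0.09]
shift [-3.054 -0.205 -0.011] turn -0.02
```

View pics/s9c.png

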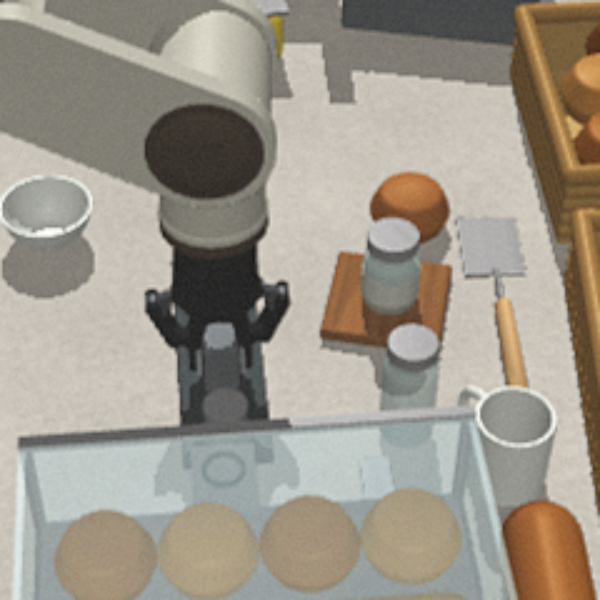

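View pics/sc9.png

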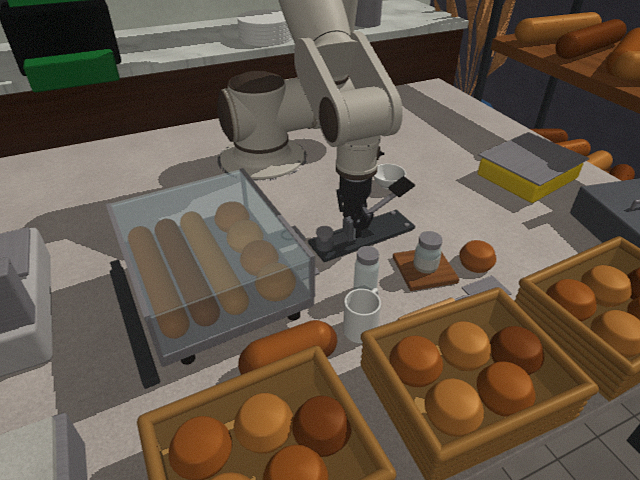

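The saddle disc is at (226,403) in the side crop, in line with the ring at (224,470). I'll measure the relative offset in both views.

Run:
```python
from h import *
p,d,K,V=load('s9'); print("saddle side",ray(226/2.5+200,403/2.5+80,K,V,.0625),"ring",ray(223.5/2.5+200,469/2.5+80,K,V,.08))
p,d,K,V=load('sc9'); W=cloud(d,K,V)
print("saddle scene",ray(324.5,232,K,V,.0625),W[232,324]); cv2.imwrite("pics/sc9c.png",cv2.resize(p[190:290,250:400,::-1],None,fx=5,fy=5,interpolation=cv2.INTER_CUBIC))
```

```text
saddle side [ 0.50834347 -0.01345272  0.0625    ] ring [ 0.50735689 -0.10477165  0.08      ]
saddle scene [ 0.50967475 -0.01352179  0.0625    ] [ 0.51351425 -0.01668692  0.06632814]
```

View pics/sc9c.png

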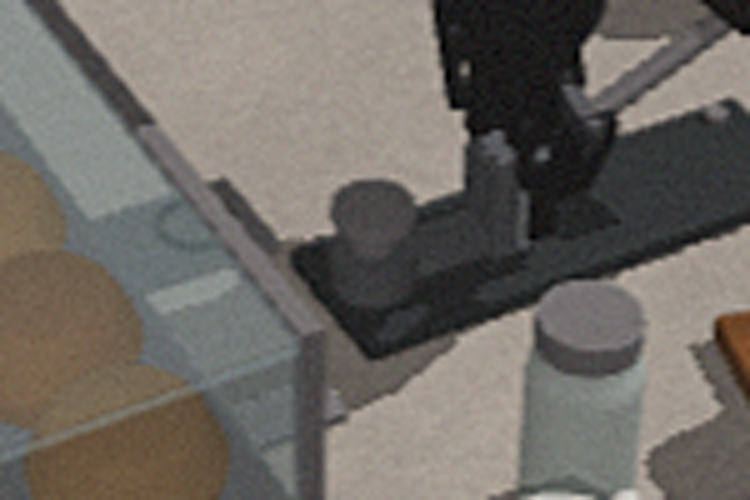

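```bash
python3 -c "
from h import *
go(.4985,-.0248,.0222,94.2)"; python3 -m handwheel '0 -0.3 0 0 0; 0 -0.8 -0.07 0 0; 0 -1.3 -0.12 0 0; 0 -1.8 -0.2 0 0; 0 -2.2 -0.24 0 0'; python3 -c "
from h import *
go(.4985,-.0248,.0222,94.2)"
```

```text
t 11.27 pos [0.5002 0.0671 0.0222] xang 94.12 zdown [-0.001  0.    -1.   ] w 0.033 F [-0.  -0.4 -7.9] q [-0.02  0.18  1.86  0.    1.11 -0.09]
shift [-3.052e+00 -2.750e-01 -1.000e-03] turn -0.02
clock: 11.68
eef_pos: [0.4978, -0.0007, 0.0225]
ee_rot: [2.14, 2.3, -0.0]
ft_force: [-0.3, 0.3, -7.3]
width: 0.033
t 11.68 pos [ 0.4978 -0.0007  0.0225] xang 94.14 zdown [-0. -0. -1.] w 0.033 F [-0.3  0.3 -7.3] q [-0.16  0.16  1.87 -0.    1.11 -0.23]
shift [-0.804 -0.036  0.01 ] turn -0.01
```

```bash
python3 -m handwheel '0 -0.2 0 0 0; 0 -0.4 0 0 0; 0 -0.6 0 0 0; 0 -0.8 0 0 0; 0 -0.8 0 0 0'; python3 -c "
from h import *
go(.4985,-.0248,.0194,94.2)
p,d,K,V=grab('side','s10');cv2.imwrite('pics/s10c.png',cv2.resize(p[200:320,230:350,::-1],None,fx=5,fy=5,interpolation=cv2.INTER_CUBIC))
p,d,K,V=grab('scene','sc10');cv2.imwrite('pics/sc10c.png',cv2.resize(p[190:290,250:400,::-1],None,fx=5,fy=5,interpolation=cv2.INTER_CUBIC))
go(.4985,-.0248,.0194,94.2)
"
```

```text
clock: 12.1
eef_pos: [0.5, -0.0246, 0.0225]
ee_rot: [2.141, 2.299, -0.0]
ft_force: [-0.1, -0.3, -7.4]
width: 0.0329
t 12.1 pos [ 0.5    -0.0246  0.0225] xang 94.09 zdown [ 0. -0. -1.] w 0.0329 F [-0.1 -0.3 -7.4] q [-0.2   0.17  1.87 -0.    1.11 -0.27]
shift [-0.002 -0.049  0.104] turn -0.02
t 12.2 pos [ 0.4998 -0.0239  0.0225] xang 94.08 zdown [-0.  0. -1.] w 0.033 F [ 0.3 -0.1 -7.2] q [-0.2   0.17  1.87  0.    1.11 -0.27]
shift [-0.028 -0.044  0.102] turn -0.02
```

View pics/s10c.png

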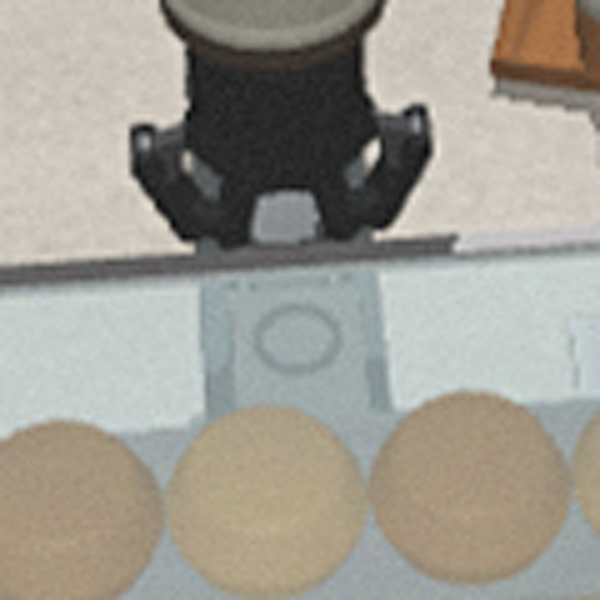

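View pics/sc10c.png

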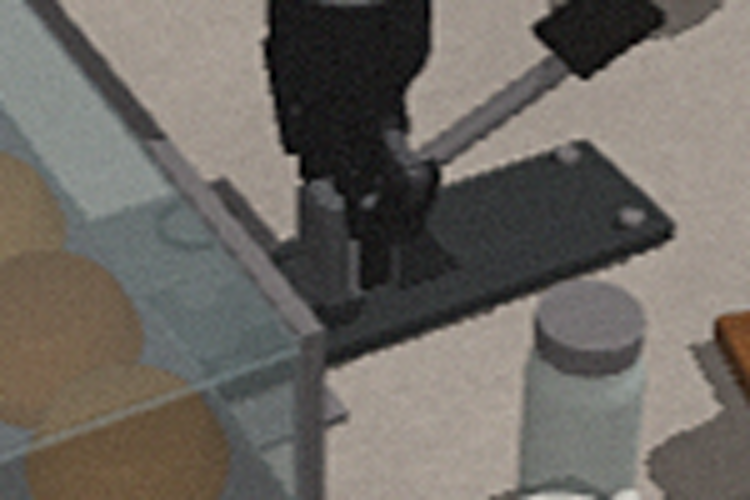

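In the side view the ring is at (299,338) and centred over the base plate, whose edges run from about (205,400) to (388,400). In the scene view the nose corner shows through the glass at about (230,398). I'll check it against both.

Run:
```python
from h import *
p,d,K,V=load('sc10'); c=ray(230/5+250,398/5+190,K,V,.014); print("nose corner scene",c,"saddle->",c[:2]-[.0437,-.0219]); print("ring",ray(187/5+250,226/5+190,K,V,.08))
p,d,K,V=load('s10'); r=ray(299/5+230,338/5+200,K,V,.08); print("ring",r)
l=ray(207/5+230,415/5+200,K,V,.014);q=ray(390/5+230,408/5+200,K,V,.014); print(l,q,(l+q)/2, np.linalg.norm(q-l))
# predict saddle/nose projections if perfect
s=np.array([.4998,-.0239])+[.0059,-.0803]; print("saddle by TCP",s)
```

```text
nose corner scene [ 0.55464699 -0.10763984  0.014     ] saddle-> [ 0.51094699 -0.08573984]
ring [ 0.50456266 -0.10651547  0.08      ]
ring [ 0.50821633 -0.10478962  0.08      ]
[ 0.46483729 -0.09478118  0.014     ] [ 0.54692474 -0.09254353  0.014     ] [ 0.50588101 -0.09366235  0.014     ] 0.08211794056994709
saddle by TCP [ 0.5057 -0.1042]
```

Run:
```python
from h import *
for n,o,s in (("sc10",(250,190),5),("s10",(230,200),5)):
    p,d,K,V=load(n); im=cv2.resize(p[o[1]:o[1]+120,o[0]:o[0]+120,::-1],None,fx=6,fy=6,interpolation=cv2.INTER_CUBIC)
    im=cv2.convertScaleAbs(im,alpha=1.6,beta=-60)
    cv2.imwrite(f"pics/{n}z.png",im)
    S=np.array([.5057,-.1042]); x=np.array([.073,-.997]); y=np.array([.997,.073])
    for a,b,z in ((125,42,.014),(125,-42,.014),(0,42,.014),(0,-42,.014),(100,0,.0625)):
        P=np.r_[S+x*(a-100)/1000+y*b/1000,z]; print(n,a,b,(proj(P,K,V)-o)*6)
```

```text
sc10 125 42 [226.9303226  482.67495914]
sc10 125 -42 [137.08967376 358.81323942]
sc10 0 42 [505.02281422 380.81237862]
sc10 0 -42 [405.43782939 266.73089083]
sc10 100 0 [232.76268947 306.14416284]
s10 125 42 [475.92236367 561.81826223]
s10 125 -42 [247.71297671 579.18369833]
s10 0 42 [447.95469011 305.11449181]
s10 0 -42 [233.45279072 320.46180966]
s10 100 0 [353.37176581 434.92928636]
```

View pics/sc10z.png

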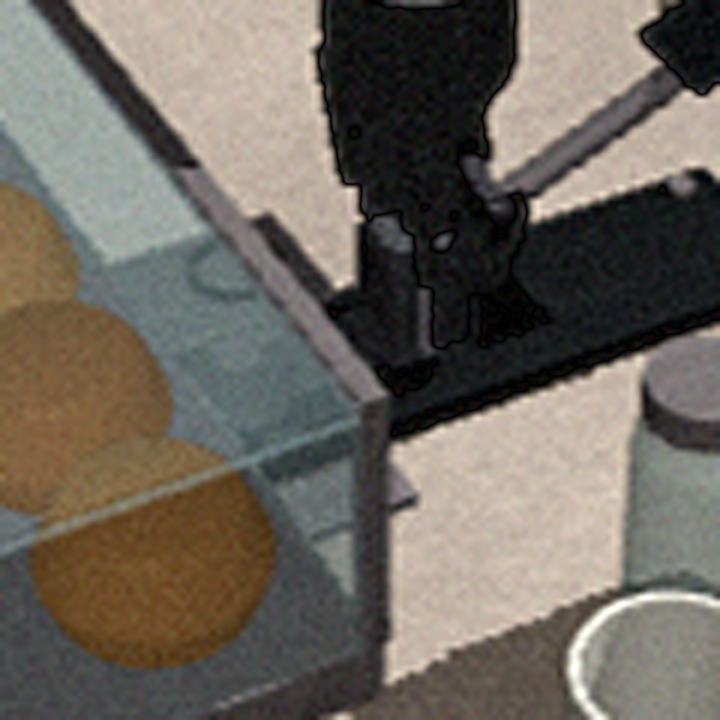

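View pics/s10z.png

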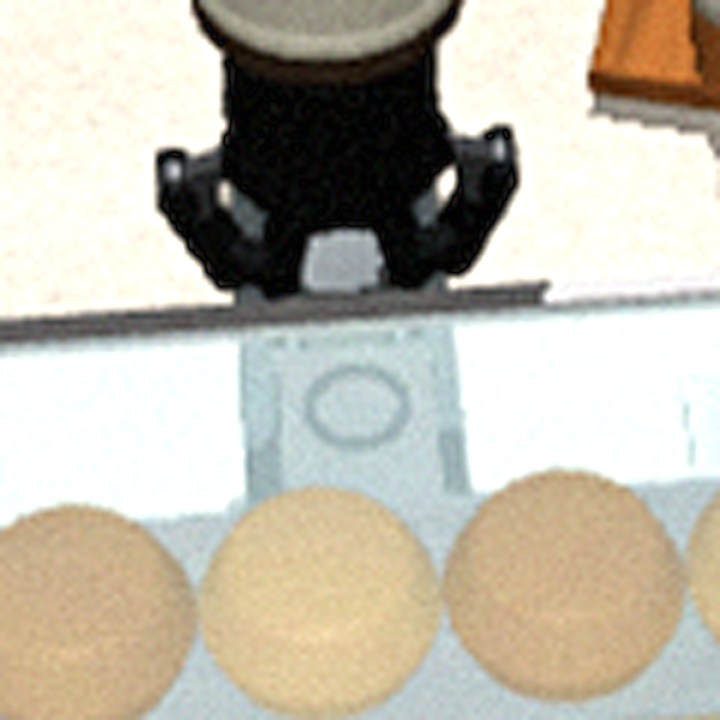

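The base plate edges match the predicted pixels to within about 1 mm sideways, and the fore-aft figure comes from the tracked move. Lowering the jack and letting go.

```bash
python3 -m handwheel '0 0 0 0.05 0; 0 0 0 0.1 0; 0 0 0 0.1 0; 0 0 0 0.1 0'; python3 -c "
from h import *
go(.4985,-.0248,.0194,94.2)"
```

```text
clock: 12.53
eef_pos: [0.4998, -0.0236, 0.0196]
ee_rot: [2.14, 2.3, 0.0]
ft_force: [-1.3, 1.4, -2.9]
width: 0.033
t 12.53 pos [ 0.4998 -0.0236  0.0196] xang 94.12 zdown [ 0.  0. -1.] w 0.033 F [-1.3  1.4 -2.9] q [-0.2   0.17  1.87  0.    1.1  -0.27]
shift [-0.035 -0.046  0.006] turn -0.02
```

```bash
python3 -m handwheel '0 0 0 0.03 0; 0 0 0 0.03 0; 0.3 0 0 0.03 0; 1 0 0 0.03 0; 1 0 0 0.03 0'; python3 -m handwheel '1 0 0 0 0; 1 0 0 0 0; 1 0 0 -0.5 0; 1 0 0 -1.5 0; 1 0 0 -2.5 0'; python3 -m handwheel '1 0 0 -1 0; 1 0 0 -2 0; 1 0 0 -3 0; 1 0 0 -4 0; 1 0 0 -4 0'; python3 -c "
from h import *
go(.4897,.114,.2,94.2)
grab('wrist','w11')
p,d,K,V=grab('side','s11');cv2.imwrite('pics/s11c.png',cv2.resize(p[200:320,230:350,::-1],None,fx=5,fy=5,interpolation=cv2.INTER_CUBIC))"
```

```text
clock: 12.95
eef_pos: [0.5001, -0.0239, 0.0189]
ee_rot: [2.14, 2.299, 0.001]
ft_force: [0.2, 0.5, -0.1]
width: 0.0562
clock: 13.37
eef_pos: [0.4991, -0.0238, 0.0938]
ee_rot: [-2.139, -2.298, 0.002]
ft_force: [0.7, 0.1, 0.1]
width: 0.0857
clock: 13.78
eef_pos: [0.5015, -0.0243, 0.2194]
ee_rot: [2.136, 2.295, 0.006]
ft_force: [1.5, -0.5, 1.1]
width: 0.0857
t 13.78 pos [ 0.5015 -0.0243  0.2194] xang 94.1 zdown [ 0.008 -0.002 -1.   ] w 0.0857 F [ 1.5 -0.5  1.1] q [-0.2  -0.    1.63 -0.    1.51 -0.27]
shift [ 4.626 -0.066  0.635] turn -0.02
```

View pics/w11.png

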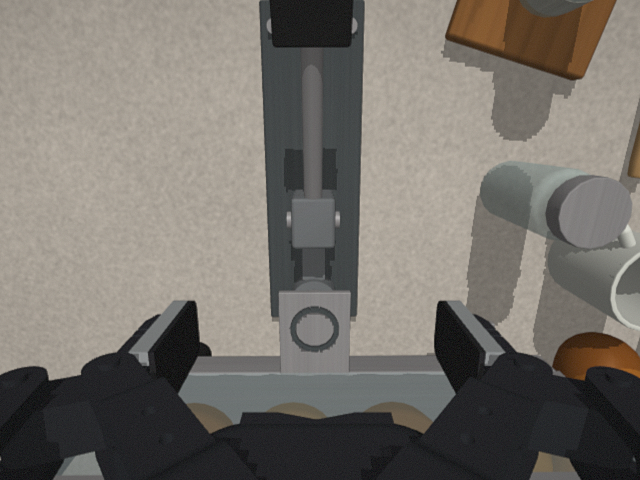

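View pics/s11c.png

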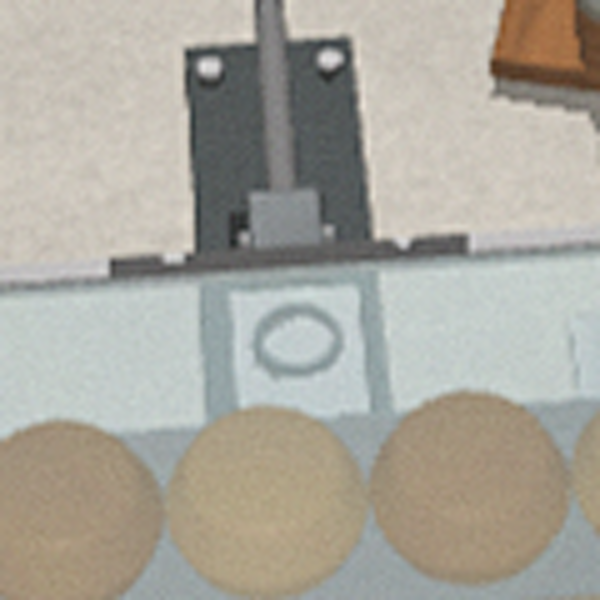

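A very clear wrist view: ring at (315,328), block top at (313,222), nose edge of the base at v≈318. I'll retake it settled and measure the fit.

Run:
```python
from h import *
p,d,K,V=grab('wrist','w12'); W=cloud(d,K,V)
cv2.imwrite('pics/w12c.png',cv2.resize(p[160:400,200:440,::-1],None,fx=2.5,fy=2.5,interpolation=cv2.INTER_CUBIC))
go(.4897,.114,.2,94.2)
```

```text
t 13.93 pos [ 0.4997 -0.0239  0.2132] xang 94.1 zdown [-0. -0. -1.] w 0.0851 F [-1.3  0.6 -1.3] q [-0.2   0.    1.63 -0.    1.51 -0.27]
shift [ 4.609e+00 -4.000e-03  4.390e-01] turn -0.02
```

View pics/w12c.png

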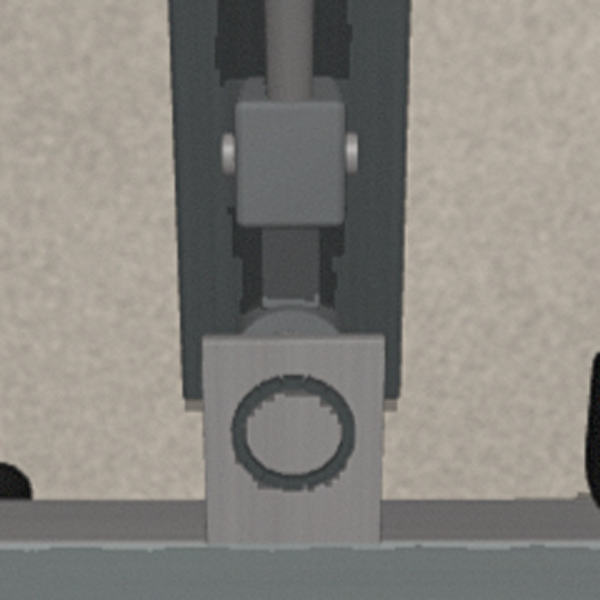

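Run:
```python
from h import *
p,d,K,V=load('w12'); W=cloud(d,K,V)
f=lambda a,b,z: ray(a/2.5+200,b/2.5+160,K,V,z)
ring=f(293.5,432.5,.08); ja=(f(171,50,.012)+f(410,50,.012))/2; jb=(f(184,398,.012)+f(400,398,.012))/2
j=(jb-ja)/np.linalg.norm(jb-ja); print("jack dir",np.degrees(np.arctan2(j[1],j[0])),"tab front",(f(203,336,.08)+f(384,336,.08))/2)
blk=(f(237,101,.067)+f(344,226,.067))/2
print("pad",ring,"saddle via block",blk+.08*j,"via nose",jb-.025*j,"via disc back", f(291,308,.06)+.021*j)
t=(f(203,336,.08)+f(384,336,.08))/2; print("pad via tab",t+.03*j)
```

```text
jack dir -85.67763663124418 tab front [ 0.50458284 -0.07525149  0.08      ]
pad [ 0.50690077 -0.10748843  0.08      ] saddle via block [ 0.50641666 -0.10490388  0.067     ] via nose [ 0.50628696 -0.10433992  0.012     ] via disc back [ 0.50534373 -0.09493996  0.06      ]
pad via tab [ 0.50684388 -0.10516616  0.08      ]
```

The ring gives the pad at (0.507, -0.106), and the block and nose give the saddle at (0.506, -0.1045), so the miss is about 2 mm. The curved edge peeping out behind the tab is the lower collar of the saddle post, so I'm not using it. Now to the paddle.

```bash
python3 -m handwheel '0 1.2 0 0 0; 0 2.4 0 0 0; 0 3.6 0 0 0; 0 4.6 0 0 0; 0 4.7 0 0.5 0' 30; python3 -m handwheel '0 0 0 0.5 0; 0 0 0 1 0; 0 0 0 1 0; 0 0 0 1 0; 0 0 0 1 0'; python3 -c "
from h import *
grab('side','s13'); p,d,K,V=grab('scene','sc13');cv2.imwrite('pics/sc13c.png',cv2.resize(p[120:280,260:460,::-1],None,fx=4,fy=3.75,interpolation=cv2.INTER_CUBIC))
go(.4895,.116,.13,94.2)"
```

```text
clock: 14.35
eef_pos: [0.4895, 0.1206, 0.1993]
ee_rot: [2.137, 2.302, 0.003]
ft_force: [1.2, -0.2, 0.6]
width: 0.0257
clock: 14.77
eef_pos: [0.4898, 0.1166, 0.1688]
ee_rot: [-2.141, -2.299, 0.0]
ft_force: [0.3, 0.6, 0.2]
width: -0.0004
t 14.87 pos [0.49   0.1166 0.1693] xang 94.08 zdown [ 0.001 -0.    -1.   ] w 0.0002 F [-1.  -0.1  0.6] q [ 0.08  0.03  1.69 -0.    1.42  0.01]
shift [-0.018 -0.019  1.31 ] turn -0.02
```

View pics/sc13c.png

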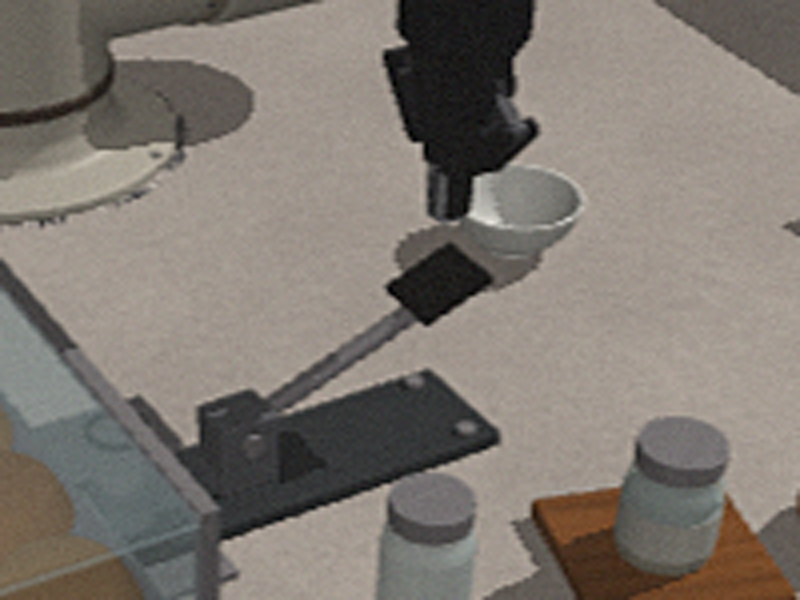

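View pics/s13.png

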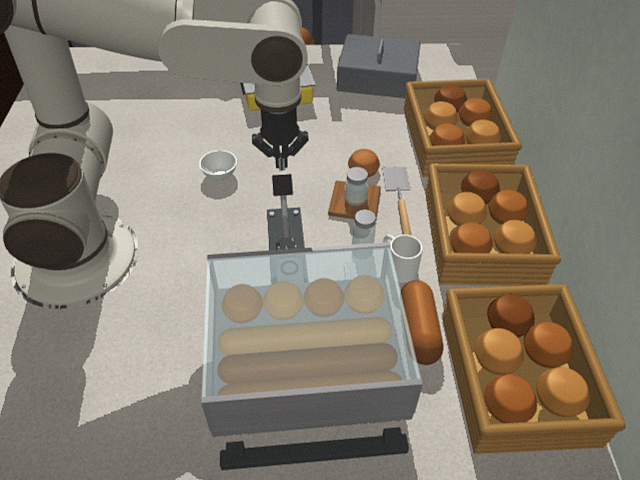

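The fingers (440,215) are right over the paddle (440,282). Pressing down, following its arc.

```bash
python3 -m handwheel '0 0 0 0.5 0; 0 0 0 1 0; 0 0 0 1.3 0; 0 0 0 1.5 0; 0 0 0 1.6 0'; python3 -m handwheel '0 0.07 0 0.25 0; 0 0.14 0 0.5 0; 0 0.2 0 0.75 0; 0 0.27 0 1 0; 0 0.27 0 1 0'; python3 -c "
from h import *
go(.489,.130,.062,94.2)"
```

```text
clock: 15.28
eef_pos: [0.4897, 0.1167, 0.1205]
ee_rot: [-2.141, -2.299, -0.0]
ft_force: [-1.6, 1.0, 2.6]
width: -0.0002
clock: 15.7
eef_pos: [0.4893, 0.1254, 0.0897]
ee_rot: [2.14, 2.3, 0.001]
ft_force: [2.2, 1.4, 9.9]
width: -0.0002
t 15.7 pos [0.4893 0.1254 0.0897] xang 94.11 zdown [ 0.  0. -1.] w -0.0002 F [2.2 1.4 9.9] q [0.1  0.1  1.79 0.   1.25 0.03]
shift [0.153 0.001 0.925] turn -0.02
```

```bash
python3 -m handwheel '0 0.05 0 0.25 0; 0 0.1 0 0.5 0; 0 0.15 0 0.75 0; 0 0.17 0 0.93 0; 0 0.17 0 0.93 0'; python3 -m handwheel '0 0 0 0.02 0; 0 0 0 0.02 0'; python3 -c "
from h import *
go(.489,.130,.062,94.2)"
```

```text
clock: 16.12
eef_pos: [0.4891, 0.13, 0.0622]
ee_rot: [2.14, 2.299, 0.001]
ft_force: [-0.5, -0.5, 10.5]
width: -0.0003
clock: 16.28
eef_pos: [0.4891, 0.13, 0.0623]
ee_rot: [2.14, 2.299, 0.001]
ft_force: [0.1, -0.2, 10.2]
width: -0.0003
t 16.28 pos [0.4891 0.13   0.0623] xang 94.11 zdown [ 0.001 -0.    -1.   ] w -0.0003 F [ 0.1 -0.2 10.2] q [ 0.11  0.13  1.82 -0.    1.19  0.04]
shift [ 0.001 -0.005  0.009] turn -0.02
```

```bash
python3 -m handwheel '0 0 0 0.03 0; 0 0 0 0.05 0; 0 0 0 0.05 0'; python3 -c "
from h import *
p,d,K,V=grab('scene','sc14');cv2.imwrite('pics/sc14c.png',cv2.resize(p[120:280,260:460,::-1],None,fx=4,fy=3.75,interpolation=cv2.INTER_CUBIC))
for n in ('scene','side'):
    p,d,K,V=grab(n,n+'14'); W=cloud(d,K,V)
    m=(W[...,2]>.17)&(W[...,2]<.23)&(W[...,0]>.36)&(W[...,0]<.7)&(W[...,1]>-.16)&(W[...,1]<-.12); print(n,m.sum(),np.median(W[m][:,2]))
    p,d,K,V=load('sc10' if n=='scene' else 's10'); W=cloud(d,K,V)
    m=(W[...,2]>.17)&(W[...,2]<.23)&(W[...,0]>.36)&(W[...,0]<.7)&(W[...,1]>-.16)&(W[...,1]<-.12); print(n,'before',m.sum(),np.median(W[m][:,2]))
go(.489,.130,.062,94.2)"
```

```text
clock: 16.53
eef_pos: [0.4893, 0.1301, 0.0614]
ee_rot: [2.14, 2.299, 0.002]
ft_force: [-5.3, -0.3, 18.7]
width: -0.0
scene 798 0.19887270891907216
scene before 1005 0.18807712286722664
side 929 0.1965582134910229
side before 1229 0.1858495170780754
t 16.68 pos [0.4893 0.13   0.0614] xang 94.11 zdown [ 0.001 -0.    -1.   ] w -0.0001 F [-4.2  0.2 18.8] q [ 0.11  0.13  1.82 -0.    1.19  0.04]
shift [-0.001 -0.008 -0.019] turn -0.02
```

View pics/sc14c.png

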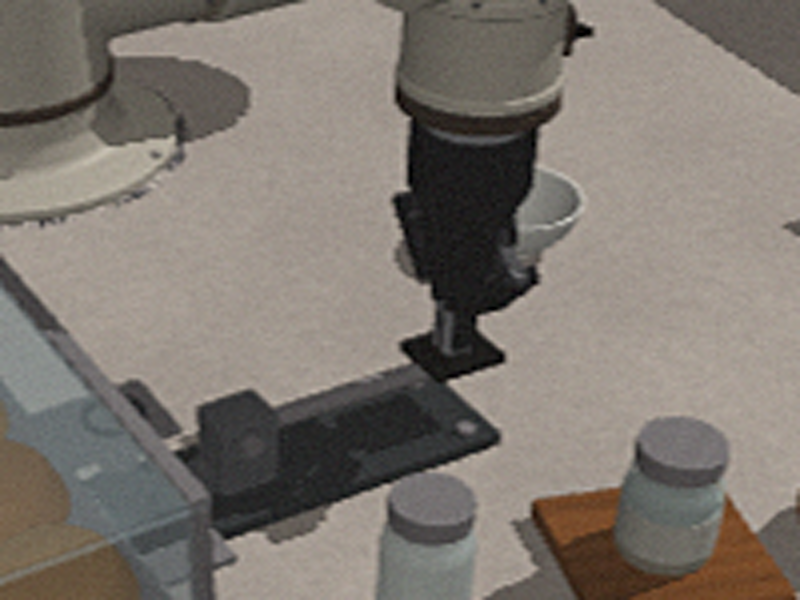

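The paddle is level at (452,352) and at its stop with 19 N on it. The case front has risen about 11 mm. Now let it right up.

```bash
python3 -m handwheel '0 -0.05 0 -0.4 0; 0 -0.15 0 -0.8 0; 0 -0.25 0 -1.2 0; 0 -0.35 0 -1.6 0; 0 -0.44 0 -2 0'; python3 -m handwheel '0 0 0 -0.4 0; 0 0 0 -0.8 0; 0 0 0 -0.8 0; 0 0 0 -0.8 0; 0 0 0 -0.8 0';  python3 -c "
from h import *
p,d,K,V=grab('scene','sc15');cv2.imwrite('pics/sc15c.png',cv2.resize(p[120:280,260:460,::-1],None,fx=4,fy=3.75,interpolation=cv2.INTER_CUBIC))
W=cloud(d,K,V);m=(W[...,2]>.17)&(W[...,2]<.23)&(W[...,0]>.36)&(W[...,0]<.7)&(W[...,1]>-.16)&(W[...,1]<-.12); print(m.sum(),np.median(W[m][:,2]))
go(.4895,.1165,.1205,94.2)"
```

```text
clock: 17.1
eef_pos: [0.4897, 0.1165, 0.1209]
ee_rot: [2.14, 2.299, -0.001]
ft_force: [1.0, -2.7, 1.9]
width: -0.0001
clock: 17.52
eef_pos: [0.4894, 0.1168, 0.1438]
ee_rot: [-2.14, -2.299, 0.001]
ft_force: [0.4, 0.2, 0.7]
width: -0.0001
1007 0.18808621861767083
t 17.57 pos [0.4893 0.1168 0.1437] xang 94.1 zdown [-0.001 -0.    -1.   ] w -0.0001 F [ 1.3 -0.2  0.2] q [ 0.08  0.05  1.73 -0.    1.37  0.01]
shift [-0.009  0.006  0.772] turn -0.02
```

View pics/sc15c.png

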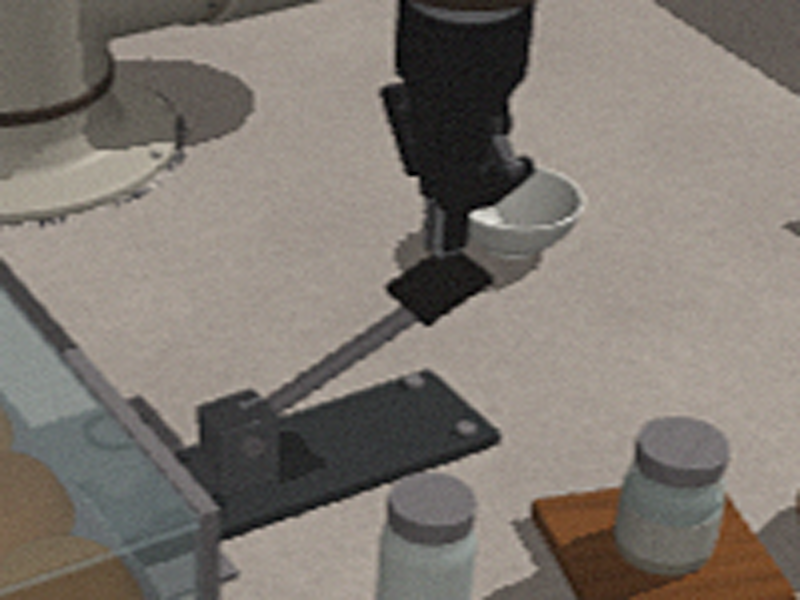

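The handle is fully up, the paddle and jack stand at the same pixels as before the stroke, and the case is back on its feet (rim height 0.188 as before). Now the final press.

```bash
python3 -m handwheel '0 0 0 0.3 0; 0 0 0 0.6 0; 0 0 0 0.77 0; 0 0.07 0 1.02 0; 0 0.14 0 1.27 0'; python3 -m handwheel '0 0.07 0 0.25 0; 0 0.13 0 0.5 0; 0 0.18 0 0.75 0; 0 0.23 0 1 0; 0 0.28 0 1.25 0'; python3 -c "
from h import *
go(.489,.130,.061,94.2)"
```

```text
clock: 17.98
eef_pos: [0.4893, 0.1211, 0.1056]
ee_rot: [-2.141, -2.299, 0.0]
ft_force: [-0.3, 1.4, 4.2]
width: 0.0
clock: 18.4
eef_pos: [0.4888, 0.1298, 0.0686]
ee_rot: [2.14, 2.3, 0.001]
ft_force: [-2.5, -2.3, 9.7]
width: 0.0
t 18.4 pos [0.4888 0.1298 0.0686] xang 94.11 zdown [ 0.  0. -1.] w 0.0 F [-2.5 -2.3  9.7] q [0.11 0.12 1.81 0.   1.21 0.04]
shift [0.008 0.008 0.254] turn -0.02
```

```bash
python3 -m handwheel '0 0.02 0 0.1 0; 0 0.02 0 0.2 0; 0 0.02 0 0.24 0; 0 0.02 0 0.24 0; 0 0.02 0 0.24 0'; python3 -c "
from h import *
go(.489,.130,.061,94.2)"
```

```text
clock: 18.82
eef_pos: [0.4887, 0.1303, 0.0618]
ee_rot: [-2.14, -2.3, -0.001]
ft_force: [-4.9, 3.4, 12.1]
width: 0.0002
t 18.82 pos [0.4887 0.1303 0.0618] xang 94.11 zdown [ 0.  0. -1.] w 0.0002 F [-4.9  3.4 12.1] q [0.11 0.13 1.82 0.   1.19 0.04]
shift [-0.012  0.009  0.028] turn -0.02
```

```bash
python3 -m handwheel '0 0 0 0.02 0; 0 0 0 0.02 0; 0 0 0 0.02 0'; python3 -c "
from h import *
for n in ('scene','side'):
    p,d,K,V=grab(n,n+'16'); W=cloud(d,K,V)
    m=(W[...,2]>.17)&(W[...,2]<.23)&(W[...,0]>.36)&(W[...,0]<.7)&(W[...,1]>-.16)&(W[...,1]<-.12); print(n,m.sum(),np.median(W[m][:,2]))
    m=(np.hypot(W[...,0]-.67,W[...,1]-.172)<.05)&(W[...,2]>.09)&(W[...,2]<.11); P=W[m]; print(n,len(P),np.round((np.percentile(P,2,0)+np.percentile(P,98,0))/2,3))
go(.489,.130,.061,94.2)"
```

```text
clock: 19.07
eef_pos: [0.4887, 0.1303, 0.0615]
ee_rot: [2.14, 2.3, 0.001]
ft_force: [-5.6, 3.2, 17.8]
width: -0.0002
scene 791 0.1989178442019893
scene 343 [0.672 0.172 0.098]
side 909 0.19670023178149174
side 276 [0.671 0.169 0.096]
t 19.17 pos [0.4888 0.1303 0.0616] xang 94.11 zdown [ 0.  0. -1.] w -0.0 F [-6.3  2.3 17.1] q [0.11 0.13 1.82 0.   1.19 0.04]
shift [-0.012  0.007  0.019] turn -0.02
```

View pics/scene16.png

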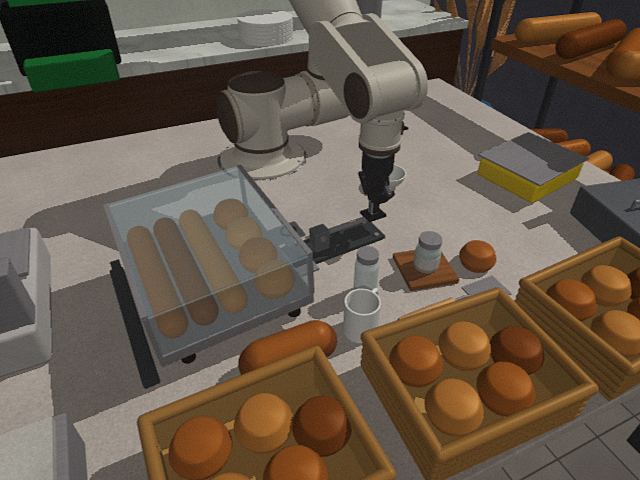

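View pics/side16.png

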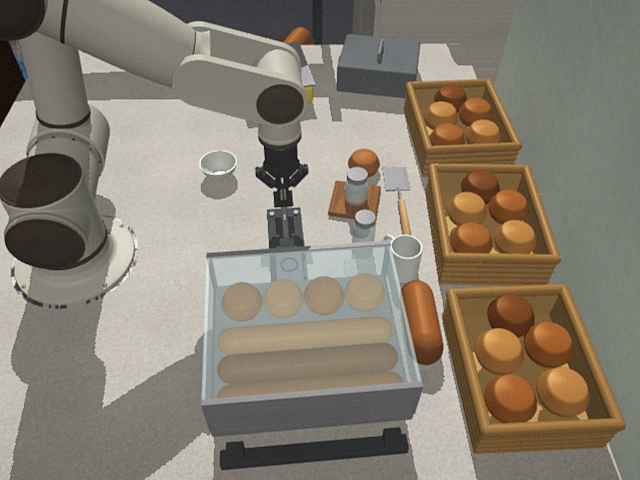

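The handle is down at its stop with 17 N, the case is up 11 mm, the jar is upright on the board at (428,253), and the bystanders are where they were. Handing in.

```bash
python3 -c "
from h import *
print(env.job_done()); go(.489,.130,.061,94.2)"
```

```text
the job is handed in; nothing more can be done
None
the job is handed in; nothing more can be done
```

The job is handed in, at about 19 s of the 67 s allowed. The robot is still holding the jack handle down and the showcase front is raised. `env.job_done()` gives no verdict, so these are my own last checks.

- **Jar:** it stands upright on the board, let go, about 3 mm from the middle.
- **Jack placement:** it went flat on the counter with the saddle about 2 mm from the pad's centre, measured from the ring mark and the jack's block and nose. That was before pumping; the tab hides the saddle once the case is up.
- **Trial stroke:** the handle went fully down to its stop and the case front rose about 11 mm. It then came right up, with the case rim back at its earlier height.
- **Final press:** the handle is at its stop with about 17 N on it, and the rim is up about 11 mm again, which puts the lift pad near 79 mm.
- **Bystanders:** in the last pictures they all look to be where they started.

**Disagreements:**
- A scene-view reading of the jack's nose corner through the glass was about 18 mm off. A reading of the arc behind the tab put the saddle about 10 mm off. I took the first as a misread and the second as the post's lower collar, and used neither.
- The views differed by 2 to 4 mm on the ring's position, which is about the calibration error.
- There was also a sideways force of about 6 N on the tool at the end.

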